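# Charge the grog mill and seat its splined crank

## Task

Tip the terracotta bisque chips out of the scoop into the mill's steel hopper, all of them, and set the scoop back down flat on the bench. Then fit the loose crank onto the mill: turn its hub until the splines mesh with the spindle, slide it down until the brass spring collar under it is pressed down to its stop, and finish while still holding the crank down there against the spring, so that I can spin the retaining nut on. Leave the pitcher, the wooden rib, the steel scraper and the lidded caddy as they are.

Things in the scene. Friction and masses are not known exactly. Their poses are not given: they have to be found in the camera images.
- mill: Hand-cranked bench mill for crushing bisque to grog, bolted to the bench: grey cast body (foot radius 60 mm), open steel hopper on top, upright splined spindle in the middle, crank taken off. Origin on the bench under the spindle axis, z up. A boss and collar of radius 19 mm stand in the middle of the hopper.
- hopper_mouth (a point): Centre of the hopper's mouth, on the spindle axis at rim height (140 mm above the bench). Round conical hopper: outside radius 72 mm at the rim, wall 3 mm, inside radius 69 mm at the rim narrowing to 42 mm at its floor, which is 89 mm above the bench.
- spline_top (a point): On the spindle axis at the upper ends of the splines, 164 mm above the bench; turns with the spindle. Six upright ribs 5 mm wide, from core radius 10 mm out to radius 15 mm, run from here 24 mm down; one points along this x axis, the others every 60 degrees. The spindle stands at any angle and turns stiffly (0.15 N m): it stays put while a hub is rubbed round on the rib ends.
- stud_top (a point): Top of the spindle's brass threaded stud, 30 mm above the spline tops, on the same axis. Stud radius 6 mm, 16 mm long; below it the spindle widens over 4 mm to the plain round core of radius 10 mm, which runs 10 mm down to the spline tops.
- collar (a joint): Brass spring collar (radius 19 mm) round the foot of the splines, pressed down by the crank's hub: 0 = up (top 148 mm above the bench, 16 mm below the spline tops), 0.008 m = down at its stop (top at 140 mm). The spring pushes back with 4.5 N when up and 12 N when fully down, more than the crank's weight (2.4 to 3.6 N), so the crank rises again if let go.
- crank: Loose crank lying level on the bench, right way up, 0.3 kg. Origin: centre of the hub's underside; z up along the bore, x along the arm. Flat aluminium arm 16 mm wide along +x, out to 125 mm, between 36 and 45 mm high; dark wooden knob (radius 14 mm) upright at 113 mm, top at 84 mm. Translucent pale chip guard round the hub: disc of radius 76 mm, between 8 and 11 mm high.
- hub_grip (a point): On the hub's axis 33 mm above its underside: a place to grip. Hub: aluminium hexagon 40 mm across flats, 46 mm high, flats facing +y and -y; grip these two flats above the guard, clear of the arm. Same axes as the crank. With the collar fully down this point is 173 mm above the bench, the guard clears the hopper rim by 8 mm and the stud stands 8 mm out of the hub.
- hub_bore (a point): Centre of the hub's underside. Bore open right through, with six inward teeth over its full height, tips at radius 11.2 mm; the six grooves between them are 7 mm wide and reach to radius 16 mm; one lies along the arm (+x), the others every 60 degrees. The splines mesh when hub and spindle have the same yaw, give or take any multiple of 60 degrees (about 5 degrees of play).
- scoop: Loose sheet-steel scoop, about 0.2 kg, lying flat on the bench, chips in it. Origin: centre of the pan's underside, z up, x towards the open pouring lip. Pan 126 mm long (x), 84 mm wide (y), metal 3 mm, walls 28 mm high at both sides and the back, none at the front. Chips begin to slide at a tilt of 27 to 36 degrees.
- scoop_lip (a point): Middle of the scoop's open front edge, on its floor: 63 mm ahead of the scoop's origin and 3 mm up. Same axes as the scoop.
- scoop_handle (a point): Middle of the scoop's light wooden handle, 118 mm behind the scoop's origin and 25 mm up, same axes. The handle is a straight bar along x, 98 mm long, 18 mm wide (y), between 13 and 37 mm above the bench.
- chip0: Chunky terracotta bisque chip, 15 to 23 mm across and 10 to 17 mm high, 14 g, lying in the scoop. Origin at the centre of its underside.
- chip1: Chunky terracotta bisque chip, 15 to 23 mm across and 10 to 17 mm high, 14 g, lying in the scoop. Origin at the centre of its underside.
- chip2: Chunky terracotta bisque chip, 15 to 23 mm across and 10 to 17 mm high, 14 g, lying in the scoop. Origin at the centre of its underside.
- chip3: Chunky terracotta bisque chip, 15 to 23 mm across and 10 to 17 mm high, 14 g, lying in the scoop. Origin at the centre of its underside.
- chip4: Chunky terracotta bisque chip, 15 to 23 mm across and 10 to 17 mm high, 14 g, lying in the scoop. Origin at the centre of its underside.
- pitcher: Empty blue glazed ceramic pitcher, radius 52 mm, 150 mm tall, handle on its +y side reaching 88 mm from its axis. Leave alone. Origin at the centre of its underside.
- rib: Wooden potter's rib lying flat, about 96 x 60 x 6 mm. Leave alone. Origin at the centre of its underside.
- scraper: Thin stainless steel scraper with round ends lying flat, 125 x 55 x 2 mm. Leave alone. Origin at the centre of its underside.
- caddy: Green plastic caddy 90 x 130 x 70 mm with a white hinged lid, shut, fixed to the bench. Leave alone and shut. Origin at the centre of its underside.
- caddy_lid (a joint): The caddy's lid: 0 = shut, grows as it opens (rad).
Not all that is in view belongs to the job. There is more than one size of the crank; the job needs the larger. There is more than one size of the scoop; the one meant has the size given above.

How it is judged:
On the way, in this order (a step that is already met when the one before it is completed fails the run):
1. the scoop is being tipped over the hopper (angle between scoop's own z axis and vertical above 0.25 rad and horizontal distance between scoop_lip and hopper_mouth below 0.085 m and height (world z) of scoop_lip above 0.12 m), for 0.05 s.
2. all five chips lie in the hopper (horizontal distance between each of chip0, chip1, chip2, chip3, chip4 and hopper_mouth below 0.066 m and z of chip0 in the frame of mill between 0.08 and 0.136 m and z of chip1 in the frame of mill between 0.08 and 0.136 m and z of chip2 in the frame of mill between 0.08 and 0.136 m and z of chip3 in the frame of mill between 0.08 and 0.136 m and z of chip4 in the frame of mill between 0.08 and 0.136 m), for 0.2 s.
3. the scoop stands flat on the bench again, released (angle between scoop's own z axis and vertical below 0.1 rad and height (world z) of scoop below 0.006 m and contact force between the fingers and scoop below 0.1 N), for 0.2 s.
4. the crank's splines have meshed with the spindle's and the hub has slid down over them (horizontal distance between crank and spline_top below 0.004 m and angle between crank's own z axis and vertical below 0.09 rad and z of crank in the frame of spline_top below -0.008 m), for 0.1 s.
At the end, for the whole second after the job is handed in: All chips in the hopper below its rim; scoop flat on the bench (6 degrees); crank upright (5 degrees), centred (4 mm) and meshed on the spindle, held down by the gripper (over 3 N on the crank) with the spring collar pressed at least 6.2 of its 8 mm, through the last second (all of step 2 and horizontal distance between crank and spline_top below 0.004 m and angle between crank's own z axis and vertical below 0.09 rad and value of joint collar above 0.0062 m and z of crank in the frame of spline_top below -0.021 m and contact force between the fingers and crank above 3 N and angle between scoop's own z axis and vertical below 0.1 rad and height (world z) of scoop below 0.006 m and linear speed of scoop below 0.02 m/s); the arm keeps its last pose, push and grip.
It fails at once if the pitcher, rib or scraper was shifted by more than 20 mm or the pitcher tipped (distance of any of pitcher, rib, scraper from where it was at the start of the episode above 0.02 m or angle between pitcher's own z axis and vertical above 0.3 rad).
It fails at once if the caddy's lid was opened (value of joint caddy_lid above 0.15 rad).
It also fails if it takes over 72 s, if anything falls off the work surface, if the arm or the gripper's body presses on something with over 40 N, if the wrist force passes 120 N, or if a joint passes its speed limit or range.

## Robot

A 7-joint arm with a two-finger parallel gripper is mounted at the origin on the work surface. World frame = base frame: x ahead of the robot, y to its left, z up, the work surface at z = 0. Lengths are in m, angles in rad, forces in N, time in s.
With the tool pointing down it reaches from about 0.425 to 0.8 m from the base axis. Payload 8.3 kg.
Tool frame: the origin (TCP) lies midway between the tips of the shut fingers; the grasp point (between the pads) lies 19 mm behind it; z points along the fingers, y is the direction in which the jaws open and shut (so a half turn about z gives the same grasp; the last joint's range is limited). The gripper opens to 85 mm and grips with 20 to 120 N. Pads are 22 mm wide; open, the fingers measure 114 mm over their backs; the gripper's body (76 mm by 85 mm) begins 54 mm behind the grasp point. The pads swing forward as they close: fully open they stand 13 mm farther back than shut.
Start: joints at [-1.176, 0.383, 0.016, 1.37, -0.006, 1.388, -0.046], TCP at [0.276, 0.561, 0.196] pointing down, gripper open.
Joint ranges: [-2.95, 2.95], [-0.25, 2.06], [-1.52, 1.56], [0.18, 2.33], [-1.44, 4.58], [0.02, 2.06], [-3.01, 3.01]. Speed limits (rad/s): [2.39, 2.39, 3.01, 3.01, 3.14, 3.14, 3.14].

## Interface

Orientations are given as a unit quaternion [x, y, z, w].
In Python, from workcell import readout, optics, close_job gives the robot as it stands.
- The arm moves only by the tool arm_command, never from a script. Its argument "increments" is a list of rows, each a list of 3 entries, a list of its own where there are three numbers: the shift along the tool's x, y, z in units of 25 mm (1.0 is 25 mm), then the turn, a rotation vector about the tool's x, y, z in units of 6 degrees (1.0 is 6 degrees), then the opening, from 0 (shut) to 1 (fully open). In form: [[[tx, ty, tz], [rx, ry, rz], jaw], ...]. A call has 1 to 5 rows; each row is the pose to reach, as a shift and turn from the pose commanded when the call began, along the tool's axes at that moment; what a row does not reach only later rows make up. A row lasts 1/10 s, in which the tool goes at most 50 mm and 8.59 degrees, less where a joint would pass 70% of its speed; a pose out of reach is approached as far as the arm can. A call with a gripper value outside its range is refused whole. The fingers move at their own pace and stop on an object; the grip force is fixed at half the most. Time passes only in rows, so rows that repeat a pose let the fingers close. It gives the time, the measured TCP pose, the force and the opening at its end, in the units of the state.
- readout.sense(): the state, without advancing time (a new reading comes with each control period).
- optics.snapshot(name): name is "side" or "top" or "wrist"; returns a dict with "img" (384x512x3 uint8, red, green, blue), "fx", "fy", "cx", "cy" (pixels), "cam_to_world" (4x4, takes a point from camera to world coordinates). Camera axes: x right, y up, looking along -z (the intrinsics and any distortion apply to the point x, -y, -z); pixel columns grow to the right and rows downward; lengths in m; the calibration is good to about 2 mm. A picture is of the moment at which its call begins. There is no depth.
- close_job(): hands the job in, once; it reports no verdict.
The state is a dict: "t": time; "q": joint angles; "qd": joint speeds; "effort": joint torques, N m; "tool_pos": TCP position; "tool_rot": TCP orientation; "contact_force": force on the tool from outside, world axes, zero at the start; "moment": the same for the moment, N m; "gripper_width": opening from 0.0 (shut) to 1.0 (fully open).
Only numpy, scipy, OpenCV 4.12 (cv2) and the standard library are available. Lean on these libraries where they do the work, as an engineer would, in place of code of your own. Each camera call takes 0.05 s, during which the arm holds its last target.

## Working session

There is one attempt and no reset: what is moved stays moved. The work goes in short steps, Python scripts to look and compute and a tool call to move; the robot and the scene stay as the last step left them, time stands still between calls to the robot, and variables do not carry over. Pictures are saved under pics/ and viewed, and the job is handed in when it is done.

Besides the shell and the picture viewer there is one more tool, called as name([rows], argument=value, ...), one row to a line, values as JSON. arm_command: Moves the arm, as the interface text tells. Its arguments: {"type":"object","properties":{"increments":{"type":"array"}},"required":["increments"]}

```bash
ls; mkdir -p pics; python3 - <<'E'
from workcell import readout, optics
import cv2,numpy as np
s=readout.sense()
for k,v in s.items(): print(k,np.round(v,4))
for n in ["side","top","wrist"]:
    o=optics.snapshot(n)
    print(n,o["fx"],o["fy"],o["cx"],o["cy"],[k for k in o]);print(np.round(o["cam_to_world"],4))
    cv2.imwrite(f"pics/{n}0.png",cv2.cvtColor(o["img"],cv2.COLOR_RGB2BGR))
E
```

```text
pics
t 0.0
q [-1.1759  0.3843  0.0164  1.3712 -0.0063  1.3882 -0.0465]
qd [ 0.0008  0.0006  0.0007 -0.0001 -0.0003  0.0018  0.0014]
effort [ 3.00000e-04 -6.27605e+01  8.44100e-01 -3.71816e+01  1.65000e-02
  1.43000e-02  0.00000e+00]
tool_pos [0.2759 0.5601 0.1949]
tool_rot [ 2.269e-01  9.739e-01 -1.000e-03 -2.000e-04]
contact_force [-0.4567  0.3237 -0.5194]
moment [ 0.0498 -0.0116 -0.004 ]
gripper_width 0.9973
side 426.3021103510242 426.3021103510242 255.9392149891924 191.5673738628664 ['img', 'fx', 'fy', 'cx', 'cy', 'cam_to_world']
[[ 0.997   0.0567 -0.0534  0.4296]
 [-0.0767  0.5976 -0.7981 -1.2407]
 [-0.0133  0.7998  0.6001  1.0202]
 [ 0.      0.      0.      1.    ]]
top 490.25445964062834 490.25445964062834 256.1313062944167 192.74309518572352 ['img', 'fx', 'fy', 'cx', 'cy', 'cam_to_world']
[[-0.0173  0.9928 -0.1188  0.3272]
 [-0.9998 -0.0167  0.0057 -0.0642]
 [ 0.0036  0.1188  0.9929  1.4781]
 [ 0.      0.      0.      1.    ]]
wrist 277.8861185194177 277.8861185194177 256.6238079322982 190.6330431464334 ['img', 'fx', 'fy', 'cx', 'cy', 'cam_to_world']
[[ 0.4417 -0.8569 -0.2656  0.207 ]
 [ 0.8972  0.4212  0.1331  0.5934]
 [-0.0022 -0.2971  0.9548  0.3737]
 [ 0.      0.      0.      1.    ]]
```

View pics/top0.png

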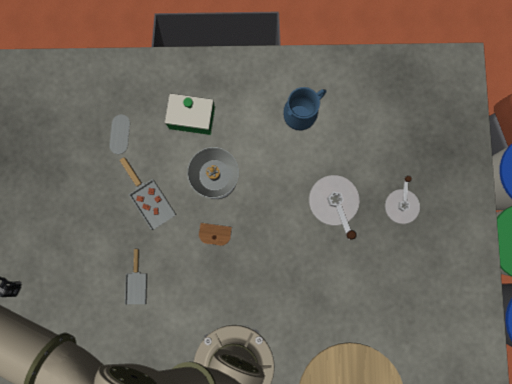

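View pics/side0.png

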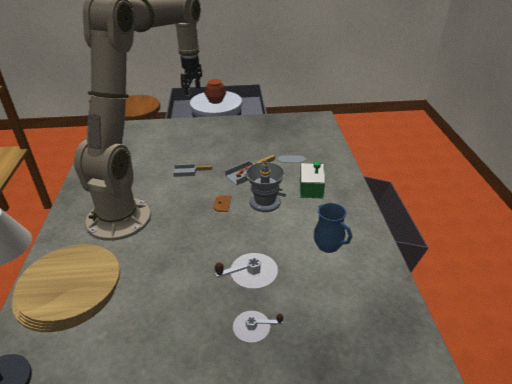

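View pics/wrist0.png

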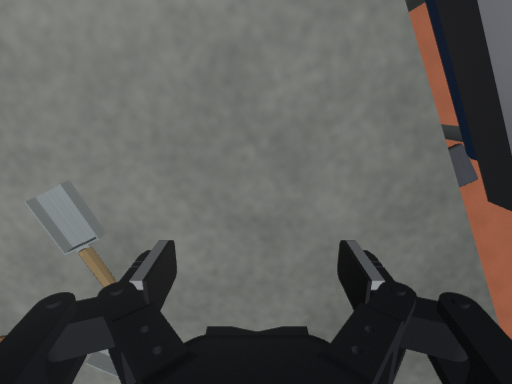

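Top view: two scoops – (153,205) with chips, long handle, and the smaller empty one at (136,288); two cranks – disc at (334,200) (larger, ~50 px) and (402,205) (~35 px). The chip-filled scoop and the larger-disc crank look right. I'll confirm in enlarged crops.

```bash
cat > h.py <<'E'
from workcell import readout, optics
import cv2,numpy as np
from scipy.spatial.transform import Rotation as R
def p2w(o,u,v,z):
    T=o["cam_to_world"]; d=np.array([(u-o["cx"])/o["fx"],-(v-o["cy"])/o["fy"],-1.]); d=T[:3,:3]@d; c=T[:3,3]
    return c+d*(z-c[2])/d[2]
def w2p(o,p):
    T=o["cam_to_world"]; q=T[:3,:3].T@(np.asarray(p)-T[:3,3]); return np.array([o["cx"]+o["fx"]*q[0]/-q[2], o["cy"]-o["fy"]*q[1]/-q[2]])
def crop(o,u0,v0,w,h,k,name,marks=[],pts=[]):
    im=cv2.cvtColor(o["img"],cv2.COLOR_RGB2BGR)[v0:v0+h,u0:u0+w]
    im=cv2.resize(im,None,fx=k,fy=k,interpolation=cv2.INTER_CUBIC)
    st=10
    for u in range((u0//st+1)*st,u0+w,st):
        x=int((u-u0+.5)*k); cv2.line(im,(x,0),(x,6),(0,255,255),1); cv2.putText(im,str(u),(x-10,16),0,.35,(0,255,255),1)
    for v in range((v0//st+1)*st,v0+h,st):
        y=int((v-v0+.5)*k); cv2.line(im,(0,y),(6,y),(0,255,255),1); cv2.putText(im,str(v),(8,y+4),0,.35,(0,255,255),1)
    for p in pts:
        u,v=w2p(o,p); cv2.drawMarker(im,(int((u-u0+.5)*k),int((v-v0+.5)*k)),(255,0,255),0,8,1)
    cv2.imwrite("pics/"+name+".png",im)
E
python3 - <<'E'
from h import *
o=optics.snapshot("top")
crop(o,95,90,150,125,5,"t_scoop"); crop(o,270,160,160,90,5,"t_crank")
o=optics.snapshot("side")
crop(o,170,130,170,110,4,"s_mill"); crop(o,200,230,100,120,5,"s_crank")
E
```

```text
(no output)
```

View pics/t_scoop.png

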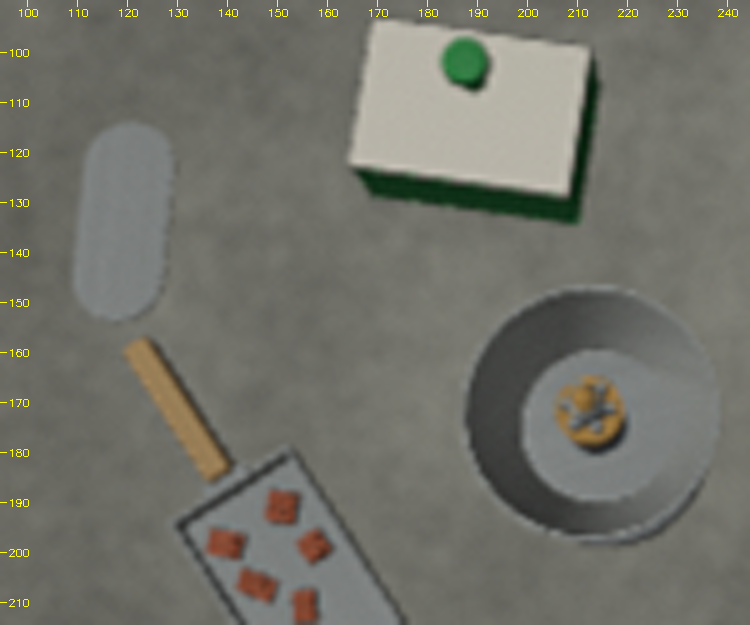

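View pics/t_crank.png

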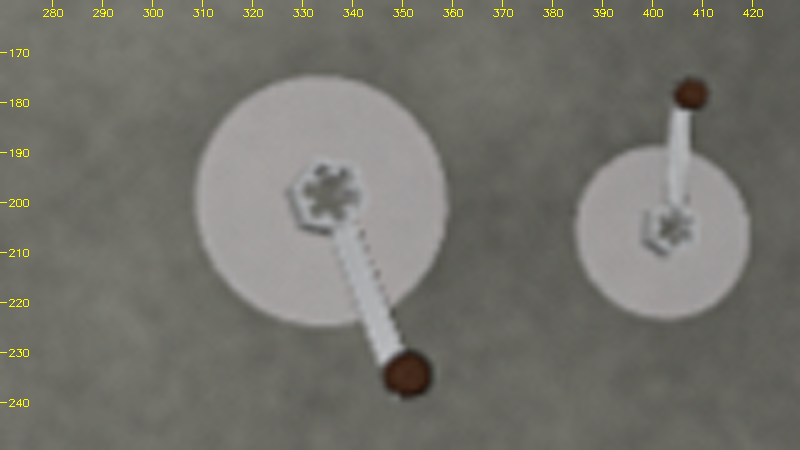

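View pics/s_mill.png

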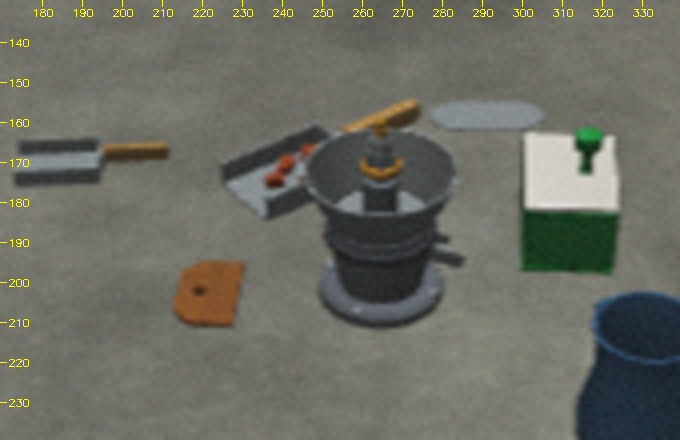

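View pics/s_crank.png

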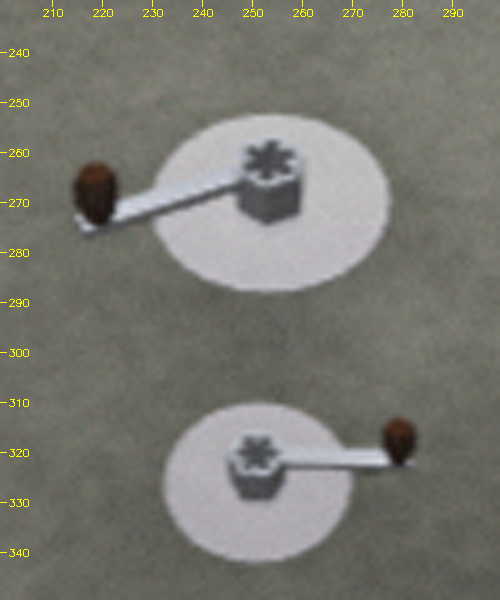

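```bash
python3 - <<'E'
from h import *
o=optics.snapshot("top")
crop(o,112,150,75,90,6,"t_scoop2"); crop(o,180,140,65,65,9,"t_mill")
crop(o,315,180,45,60,10,"t_hub")
E
```

```text
(no output)
```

View pics/t_scoop2.png

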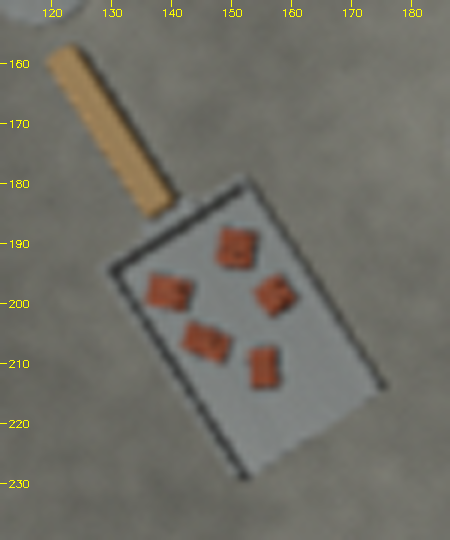

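View pics/t_mill.png

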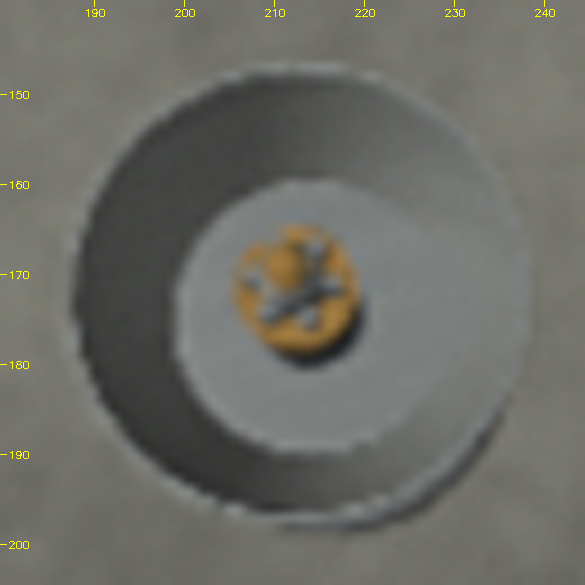

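View pics/t_hub.png

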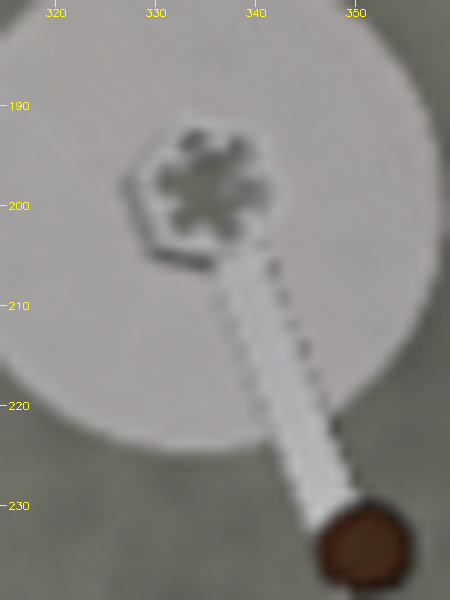

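```bash
python3 - <<'E'
from h import *
from scipy.optimize import least_squares
o=optics.snapshot("top")
for n,u,v,z in [("rim",212.9,172,.14),("stud",211.2,169,.194),("guard",333.6,199.8,.011),("hubtop",335.3,198.3,.046),("knobtop",351.1,234.3,.084),("armend",348.5,231.5,.045)]:
    print(n,np.round(p2w(o,u,v,z),4))
# scoop
M=[(-.063,.042,.028),(-.063,-.042,.028),(.063,.042,.028),(.063,-.042,.028),(-.167,.009,.037),(-.167,-.009,.037),(-.069,0.009,.037),(-.069,-.009,.037)]
P=[(152,180.2),(130.2,194.5),(175.3,214),(152.2,229),(124.3,157),(119.3,160),(140,182.5),(135.5,185.8)]
def f(x):
    c,s=np.cos(x[2]),np.sin(x[2]); r=[]
    for m,p in zip(M,P): r+=list(w2p(o,(x[0]+c*m[0]-s*m[1],x[1]+s*m[0]+c*m[1],m[2]))-p)
    return r
for x0 in [(.35,.25,2.1),(.35,.25,-2.1)]:
    s=least_squares(f,(*x0,)); print(s.x,np.round(s.fun.reshape(-1,2),1).tolist(),s.cost)
c,sn=np.cos(s.x[2]),np.sin(s.x[2])
E
```

```text
rim [0.547  0.0465 0.14  ]
stud [0.5462 0.0465 0.194 ]
guard [ 0.4774 -0.3054  0.011 ]
hubtop [ 0.4781 -0.3048  0.046 ]
knobtop [ 0.3707 -0.3395  0.084 ]
armend [ 0.3802 -0.34    0.045 ]
[0.47135688 0.23667816 3.72235977] [[0.5, -1.2], [-1.4, 0.3], [0.3, -0.2], [-0.4, 0.8], [-0.6, -0.8], [-0.7, -0.4], [1.5, 0.6], [0.8, 0.7]] 5.026941194185017
[ 0.47135688  0.23667816 -2.56082552] [[0.5, -1.2], [-1.4, 0.3], [0.3, -0.2], [-0.4, 0.8], [-0.6, -0.8], [-0.7, -0.4], [1.5, 0.6], [0.8, 0.7]] 5.02694119418474
```

```bash
cat >> h.py <<'E'
def down(yaw_y_deg, tilt=None):
    # tool down with tool y at given world angle
    a=np.radians(yaw_y_deg); y=np.array([np.cos(a),np.sin(a),0]); z=np.array([0,0,-1.]); x=np.cross(y,z)
    return R.from_matrix(np.c_[x,y,z])
def plan(pos,rot,show=True):
    s=readout.sense(); r0=R.from_quat(s["tool_rot"])
    d=r0.inv().apply(np.asarray(pos)-s["tool_pos"])/.025
    t=(r0.inv()*rot).as_rotvec(degrees=True)/6
    print("t",round(s["t"],2),"pos",np.round(s["tool_pos"],4),"q",np.round(s["q"],2),"F",np.round(s["contact_force"],1),"w",round(s["gripper_width"],3))
    print("shift",np.round(d,2),"turn",np.round(t,2),"dist mm",round(np.linalg.norm(d)*25,1),"deg",round(np.linalg.norm(t)*6,1))
E
python3 - <<'E'
from h import *
plan((.545,.285,.17),down(-56.7))
E
```

```text
t 0.35 pos [0.2762 0.5605 0.1956] q [-1.18  0.38  0.02  1.37 -0.01  1.39 -0.05] F [-0.2 -0.7 -1. ] w 1.001
shift [-14.52  -5.13   1.03] turn [-0.    0.   20.08] dist mm 385.8 deg 120.5
```

arm_command([
  [[-1.5,-0.5,0.1],[0,0,1.4],1],
  [[-3,-1,0.2],[0,0,2.8],1],
  [[-4.5,-1.6,0.3],[0,0,4.2],1],
  [[-6,-2.1,0.4],[0,0,5.6],1],
  [[-7.5,-2.6,0.5],[0,0,7],1],
])

```text
t: 0.85
tool_pos: [0.4166, 0.4182, 0.1835]
tool_rot: [0.563, 0.826, 0.0, -0.0]
contact_force: [0.4, 1.1, 0.4]
gripper_width: 1.0
```

```bash
python3 - <<'E'
from h import *
plan((.545,.285,.17),down(-56.7))
E
```

```text
t 0.85 pos [0.4166 0.4182 0.1835] q [-1.01  0.31  0.21  1.5  -0.07  1.33 -0.41] F [0.4 1.1 0.4] w 1.0
shift [-6.84  2.83  0.54] turn [-0.   -0.   13.02] dist mm 185.5 deg 78.1
```

arm_command([
  [[-1,0.4,0.1],[0,0,1.4],1],
  [[-2,0.8,0.2],[0,0,2.8],1],
  [[-3,1.2,0.3],[0,0,4.2],1],
  [[-4,1.6,0.4],[0,0,5.6],1],
  [[-5,2.1,0.5],[0,0,7],1],
])

```text
t: 1.35
tool_pos: [0.5113, 0.3221, 0.1709]
tool_rot: [0.822, 0.57, 0.0, -0.0]
contact_force: [0.3, -0.2, -0.2]
gripper_width: 1.001
```

```bash
python3 - <<'E'
from h import *
plan((.545,.285,.17),down(-56.7))
E
```

```text
t 1.35 pos [0.5113 0.3221 0.1709] q [-0.9   0.36  0.38  1.48 -0.14  1.32 -0.87] F [ 0.3 -0.2 -0.2] w 1.001
shift [-0.92  1.78  0.04] turn [-0.   -0.    6.02] dist mm 50.1 deg 36.1
```

arm_command([
  [[-0.2,0.5,0],[0,0,1.4],1],
  [[-0.4,0.9,0],[0,0,2.8],1],
  [[-0.7,1.4,0],[0,0,4.2],1],
  [[-0.9,1.8,0],[0,0,5.5],1],
  [[-0.9,1.8,0],[0,0,6],1],
])

```text
t: 1.85
tool_pos: [0.5465, 0.2841, 0.1709]
tool_rot: [0.958, 0.287, 0.0, 0.001]
contact_force: [0.4, 0.2, 0.4]
gripper_width: 1.002
```

```bash
python3 - <<'E'
from h import *
plan((.545,.285,.17),down(-56.7))
o=optics.snapshot("wrist"); cv2.imwrite("pics/w1.png",cv2.cvtColor(o["img"],cv2.COLOR_RGB2BGR))
c,s=np.cos(-2.561),np.sin(-2.561)
for m in [(-.063,.042,.028),(-.063,-.042,.028),(-.167,.009,.037),(-.167,-.009,.037),(-.088,0,.037)]:
    print(m,w2p(o,(.4714+c*m[0]-s*m[1],.2367+s*m[0]+c*m[1],m[2])))
E
```

```text
t 1.85 pos [0.5465 0.2841 0.1709] q [-0.91  0.4   0.51  1.46 -0.2   1.33 -1.37] F [0.4 0.2 0.4] w 1.002
shift [-0.03 -0.06  0.04] turn [ 0.01 -0.    0.  ] dist mm 1.9 deg 0.1
(-0.063, 0.042, 0.028) [289.73452442 190.87368159]
(-0.063, -0.042, 0.028) [220.4629279  190.83795783]
(-0.167, 0.009, 0.037) [263.4299746  100.62801546]
(-0.167, -0.009, 0.037) [246.61674538 100.60878493]
(-0.088, 0, 0.037) [255.06770476 172.51096578]
```

View pics/w1.png

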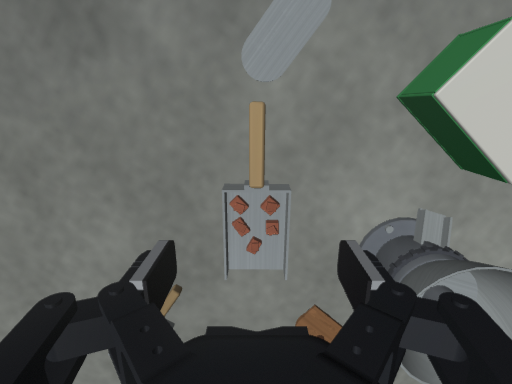

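The wrist view shows the handle at u 250–265, v 102–187, straight ahead of the pan with five chips in it (≈2 mm to tool +y of the estimate). This is the 84 mm-wide scoop. Descending on the handle.

arm_command([
  [[0,0,1.5],[0,0,0],1],
  [[0,0,3],[0,0,0],1],
  [[0,0,4.5],[0,0,0],1],
  [[0,0,5.5],[0,0,0],1],
  [[0,0,6],[0,0,0],1],
])

```text
t: 2.4
tool_pos: [0.5434, 0.2859, 0.0181]
tool_rot: [0.957, 0.291, -0.002, 0.0]
contact_force: [0.4, -0.2, 0.8]
gripper_width: 1.003
```

arm_command([
  [[0,0,0.2],[0,0,0],1],
  [[0,0,0.45],[0,0,0],1],
  [[0,0,0.45],[0,0,0],0.4],
  [[0,0,0.45],[0,0,0],0],
  [[0,0,0.45],[0,0,0],0],
])

```text
t: 2.9
tool_pos: [0.5459, 0.2866, 0.0107]
tool_rot: [0.957, 0.291, 0.001, -0.0]
contact_force: [-0.5, -0.6, 0.3]
gripper_width: 0.516
```

arm_command([
  [[0,0,0],[0,0,0],0],
  [[0,0,0],[0,0,0],0],
  [[0,0,0],[0,0,0],0],
  [[0,0,0],[0,0,0],0],
])

```text
t: 3.3
tool_pos: [0.5452, 0.2862, 0.0096]
tool_rot: [0.957, 0.29, -0.0, -0.0]
contact_force: [-0.6, 0.5, -0.1]
gripper_width: 0.003
```

```bash
python3 - <<'E'
from h import *
plan((.546,.283,.12),down(-56.7))
o=optics.snapshot("wrist"); cv2.imwrite("pics/w2.png",cv2.cvtColor(o["img"],cv2.COLOR_RGB2BGR))
E
```

```text
t 3.3 pos [0.5452 0.2862 0.0096] q [-0.87  0.55  0.46  1.63 -0.27  1.03 -1.31] F [-0.6  0.5 -0.1] w 0.003
shift [-0.04  0.12 -4.41] turn [-0.    0.    0.08] dist mm 110.4 deg 0.5
```

View pics/w2.png

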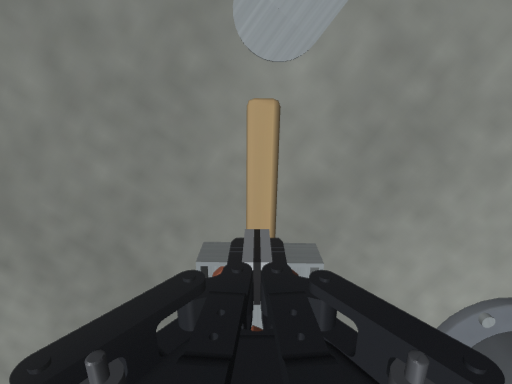

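```bash
python3 - <<'E'
from h import *
s=readout.sense()
o=optics.snapshot("wrist"); T=o["cam_to_world"]; print(np.round(T,3))
r=R.from_quat(s["tool_rot"])
print("cam in tool",r.inv().apply(T[:3,3]-s["tool_pos"]), np.round(r.inv().as_matrix()@T[:3,:3],3))
for d in [0,-.019,-.04]: print(d,w2p(o,s["tool_pos"]+r.apply([0,0,d])))
print(w2p(o,(.545,.285,.037)))
for z in (0,.037): 
  for uv in [(262,99),(262,238)]: print(uv,z,p2w(o,*uv,z))
for n in ["side","top"]:
    o=optics.snapshot(n)
    u,v=w2p(o,s["tool_pos"]).astype(int); print(n,u,v)
    crop(o,u-50,v-40,100,80,7,n+"_g",pts=[s["tool_pos"]])
E
```

```text
[[ 0.556  0.794  0.247  0.607]
 [-0.831  0.531  0.166  0.328]
 [ 0.    -0.297  0.955  0.188]
 [ 0.     0.     0.     1.   ]]
cam in tool [ 7.45314593e-02 -6.30242853e-05 -1.78774994e-01] [[ 0.     0.955  0.297]
 [ 1.    -0.    -0.001]
 [-0.001  0.297 -0.955]]
0 [256.55950315 216.71945404]
-0.019 [256.56842647 228.40027258]
-0.04 [256.58072514 244.49950268]
[258.09516043 235.59183944]
(262, 99) 0 [0.61174792 0.32653994 0.        ]
(262, 238) 0 [0.52979648 0.27101892 0.        ]
(262, 99) 0.037 [0.61083628 0.32676958 0.037     ]
(262, 238) 0.037 [0.54497957 0.28215253 0.037     ]
side 258 165
top 137 180
```

View pics/side_g.png

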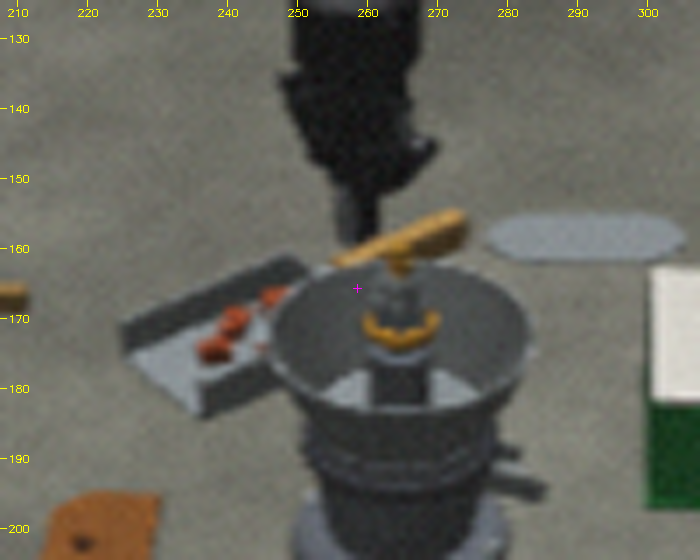

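View pics/top_g.png

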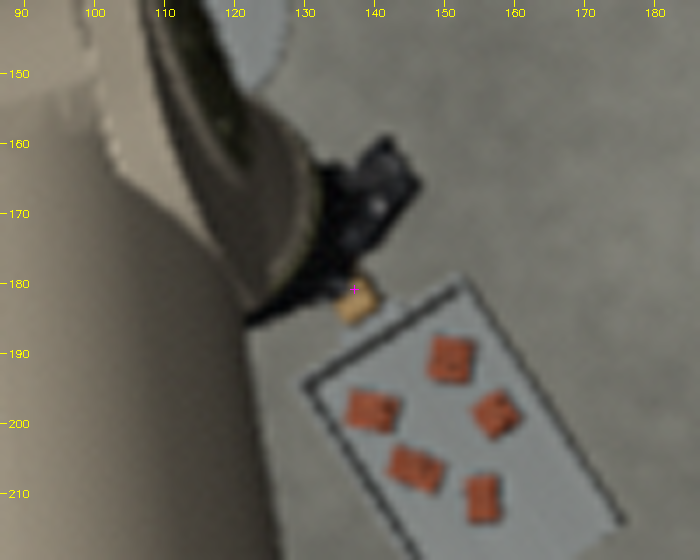

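```bash
python3 - <<'E'
from h import *
o=optics.snapshot("wrist")
crop(o,180,190,160,120,5,"w_g")
E
```

```text
(no output)
```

View pics/w_g.png

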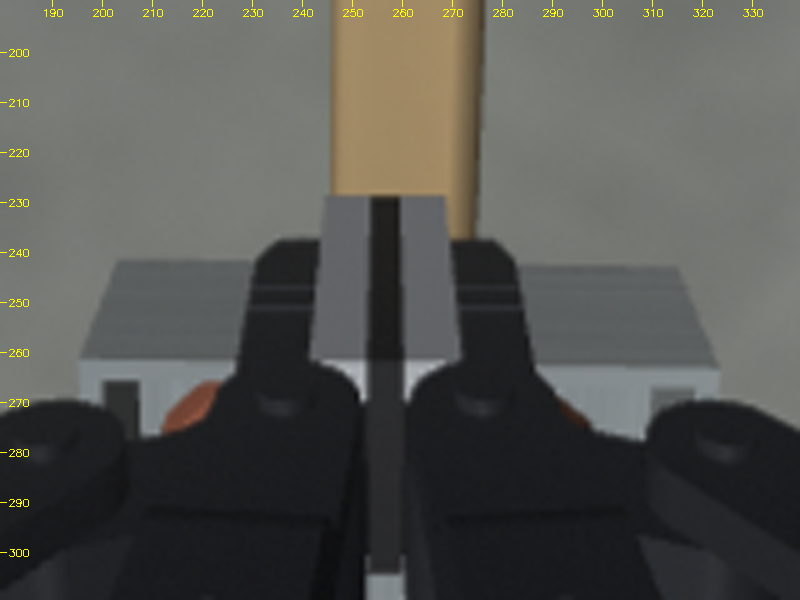

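```bash
python3 - <<'E'
from h import *
s=readout.sense(); r=R.from_quat(s["tool_rot"])
o=optics.snapshot("side"); w=optics.snapshot("wrist")
for d in [0,-.02,-.03,-.04,-.05]:
  for x in [.011,0,-.011]:
    p=s["tool_pos"]+r.apply([x,0,d]); print(d,x,np.round(w2p(o,p),1),np.round(w2p(w,p),1))
crop(o,235,115,50,60,12,"side_g2",pts=[s["tool_pos"]+r.apply([0,0,-.019])])
E
```

```text
0 0.011 [260.6 164.9] [256.6 201.8]
0 0 [258.6 165.8] [256.6 216.7]
0 -0.011 [256.6 166.7] [256.5 231.2]
-0.02 0.011 [260.6 161. ] [256.6 212.7]
-0.02 0 [258.6 161.9] [256.6 229.1]
-0.02 -0.011 [256.6 162.8] [256.6 244.9]
-0.03 0.011 [260.6 159. ] [256.6 219.1]
-0.03 0 [258.6 159.9] [256.6 236.3]
-0.03 -0.011 [256.5 160.8] [256.6 252.9]
-0.04 0.011 [260.6 157. ] [256.6 226.4]
-0.04 0 [258.5 157.9] [256.6 244.5]
-0.04 -0.011 [256.5 158.8] [256.6 261.9]
-0.05 0.011 [260.5 155. ] [256.6 234.6]
-0.05 0 [258.5 155.9] [256.6 253.7]
-0.05 -0.011 [256.5 156.8] [256.6 272. ]
```

View pics/side_g2.png

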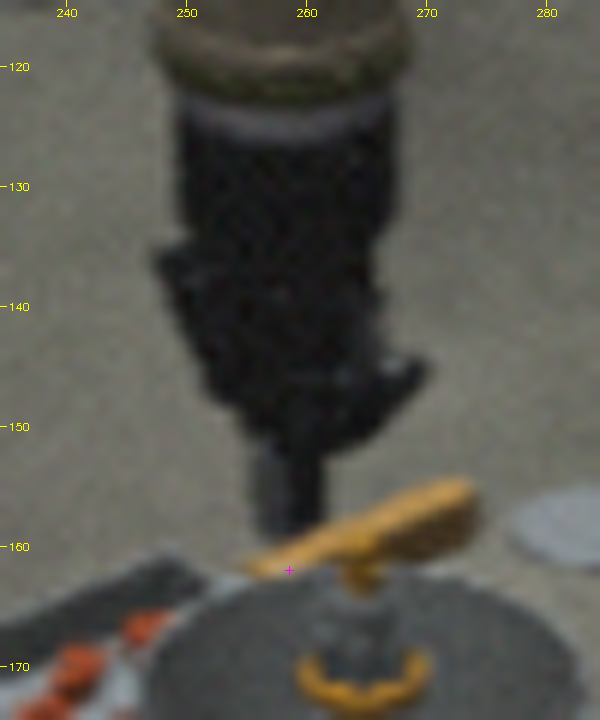

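The gripper closed to zero above the handle: side view shows the fingertips at (258,160) and the wrist view at (257,229), both about 35 mm short of the reported TCP (which projects to (258,165) and (257,217)). So the real tips are higher than reported. I'll open and go lower in small steps while watching force.

arm_command([
  [[0,0,0],[0,0,0],1],
  [[0,0,0],[0,0,0],1],
  [[0,0,0],[0,0,0],1],
  [[0,0,0],[0,0,0],1],
  [[0,0,0],[0,0,0],1],
])

```text
t: 4.15
tool_pos: [0.5452, 0.2862, 0.0096]
tool_rot: [0.957, 0.29, -0.0, -0.0]
contact_force: [0.7, -0.2, -0.5]
gripper_width: 0.842
```

arm_command([
  [[0,0,0],[0,0,0],1],
  [[0,0,0.2],[0,0,0],1],
  [[0,0,0.4],[0,0,0],1],
  [[0,0,0.6],[0,0,0],1],
  [[0,0,0.6],[0,0,0],1],
])

```text
t: 4.65
tool_pos: [0.5445, 0.2858, -0.0066]
tool_rot: [0.957, 0.29, -0.001, 0.0]
contact_force: [-0.8, -0.4, -0.2]
gripper_width: 0.999
```

```bash
python3 - <<'E'
from h import *
plan((.546,.284,-.02),down(-56.7))
s=readout.sense();print(s["moment"])
o=optics.snapshot("wrist"); cv2.imwrite("pics/w3.png",cv2.cvtColor(o["img"],cv2.COLOR_RGB2BGR))
o=optics.snapshot("side"); crop(o,225,115,70,65,10,"side_g3")
E
```

```text
t 4.65 pos [ 0.5445  0.2858 -0.0066] q [-0.87  0.57  0.45  1.64 -0.28  1.   -1.3 ] F [-0.8 -0.4 -0.2] w 0.999
shift [0.01 0.09 0.54] turn [-0.    0.02  0.08] dist mm 13.6 deg 0.5
[0.03176646 0.00666258 0.07160215]
```

View pics/w3.png

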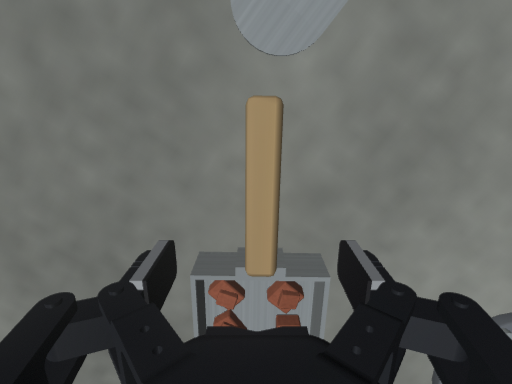

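View pics/side_g3.png

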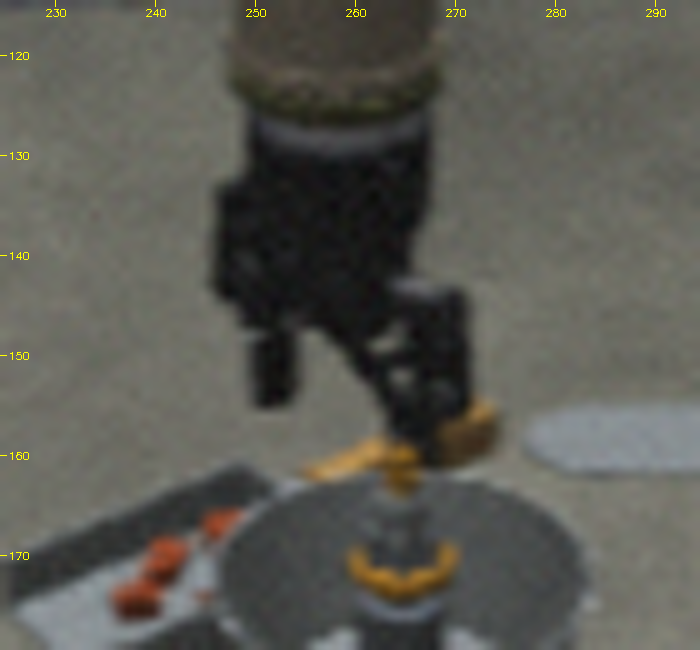

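```bash
python3 - <<'E'
from h import *
s=readout.sense(); r=R.from_quat(s["tool_rot"])
o=optics.snapshot("side"); w=optics.snapshot("wrist")
for d in [-.013,-.03,-.04,-.05,-.06]:
  for y in [-.05,.05]:
    p=s["tool_pos"]+r.apply([0,y,d]); p2=s["tool_pos"]+r.apply([0.011,np.sign(y)*.0425,d]); print(d,y,round(p[2],3),np.round(w2p(o,p),1),np.round(w2p(w,p2),1))
E
```

```text
-0.013 -0.05 0.007 [251.5 161.4] [190.1 208.8]
-0.013 0.05 0.007 [266.  171.3] [323.1 208.8]
-0.03 -0.05 0.024 [251.4 158.1] [183.4 219.3]
-0.03 0.05 0.024 [266. 168.] [329.8 219.3]
-0.04 -0.05 0.034 [251.4 156.1] [178.8 226.5]
-0.04 0.05 0.034 [266. 166.] [334.4 226.5]
-0.05 -0.05 0.044 [251.3 154.2] [173.6 234.7]
-0.05 0.05 0.044 [266. 164.] [339.7 234.7]
-0.06 -0.05 0.054 [251.3 152.2] [167.6 244.1]
-0.06 0.05 0.054 [266. 162.] [345.7 244.1]
```

arm_command([
  [[0,0,0.2],[0,0,0],1],
  [[0,0.1,0.4],[0,0,0],1],
  [[0,0.1,0.6],[0,0,0],1],
  [[0,0.1,0.8],[0,0,0],1],
  [[0,0.1,0.8],[0,0,0],1],
])

```text
t: 5.35
tool_pos: [0.5459, 0.2837, -0.0265]
tool_rot: [0.957, 0.29, -0.001, 0.0]
contact_force: [0.0, 0.3, 1.3]
gripper_width: 1.001
```

arm_command([
  [[0,0,0],[0,0,0],0.2],
  [[0,0,0],[0,0,0],0.1],
  [[0,0,0],[0,0,0],0],
  [[0,0,0],[0,0,0],0],
  [[0,0,0],[0,0,0],0],
])

```text
t: 5.85
tool_pos: [0.5467, 0.2843, -0.025]
tool_rot: [0.957, 0.29, 0.0, -0.0]
contact_force: [-0.7, -1.3, 3.1]
gripper_width: 0.197
```

arm_command([
  [[0,0,0],[0,0,0],0],
  [[0,0,0],[0,0,0],0],
  [[0,0,0],[0,0,0],0],
  [[0,0,0],[0,0,0],0],
  [[0,0,0],[0,0,0],0],
])

```text
t: 6.35
tool_pos: [0.5467, 0.2843, -0.0251]
tool_rot: [0.957, 0.291, 0.0, -0.0]
contact_force: [-1.2, -0.3, 4.9]
gripper_width: 0.203
```

```bash
python3 - <<'E'
from h import *
plan((.546,.284,-.02),down(-56.7))
o=optics.snapshot("wrist"); cv2.imwrite("pics/w4.png",cv2.cvtColor(o["img"],cv2.COLOR_RGB2BGR))
o=optics.snapshot("side"); crop(o,225,115,70,65,10,"side_g4")
E
```

```text
t 6.35 pos [ 0.5467  0.2843 -0.0251] q [-0.86  0.59  0.44  1.65 -0.3   0.96 -1.29] F [-1.2 -0.3  4.9] w 0.203
shift [-0.03 -0.01 -0.2 ] turn [-0.   -0.    0.08] dist mm 5.1 deg 0.5
```

View pics/w4.png

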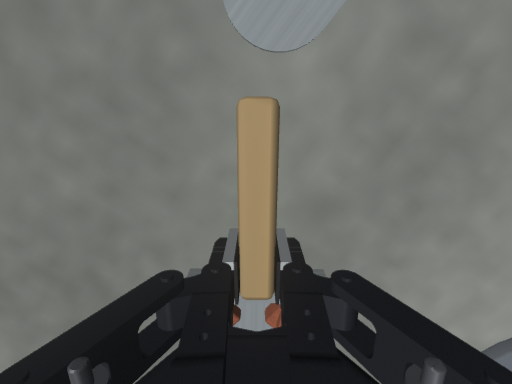

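View pics/side_g4.png

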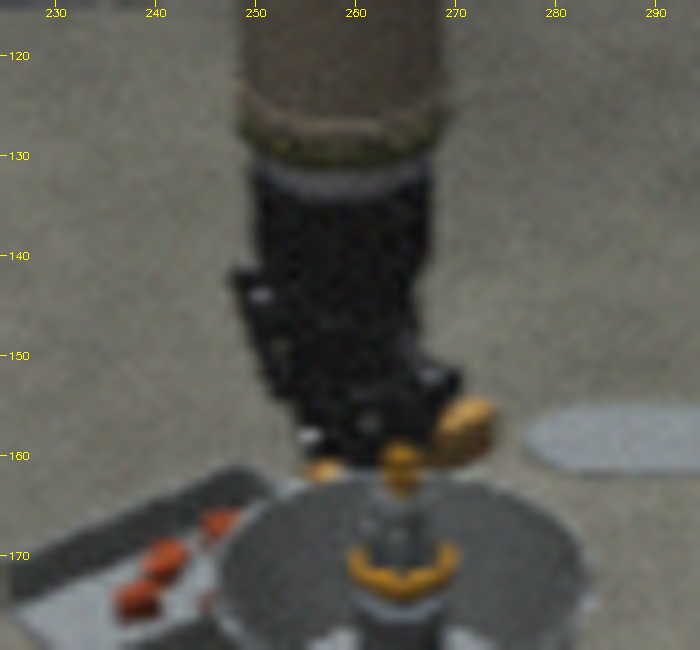

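Gripped (0.203 ≈ 17 mm). Lifting.

arm_command([
  [[0,0,-0.2],[0,0,0],0],
  [[0,0,-0.5],[0,0,0],0],
  [[0,0,-0.9],[0,0,0],0],
  [[0,0,-1.4],[0,0,0],0],
  [[0,0,-1.9],[0,0,0],0],
])

```text
t: 6.95
tool_pos: [0.5468, 0.2841, 0.0234]
tool_rot: [0.957, 0.29, 0.0, -0.0]
contact_force: [-0.3, 0.3, -2.4]
gripper_width: 0.202
```

```bash
python3 - <<'E'
from h import *
plan((.546,.284,.2),down(-56.7))
o=optics.snapshot("wrist"); cv2.imwrite("pics/w5.png",cv2.cvtColor(o["img"],cv2.COLOR_RGB2BGR))
o=optics.snapshot("side"); crop(o,200,100,120,90,6,"side_g5")
E
```

```text
t 6.95 pos [0.5468 0.2841 0.0234] q [-0.87  0.53  0.47  1.62 -0.27  1.05 -1.31] F [-0.3  0.3 -2.4] w 0.202
shift [-0.03 -0.01 -7.06] turn [ 0.   -0.    0.08] dist mm 176.6 deg 0.5
```

View pics/w5.png

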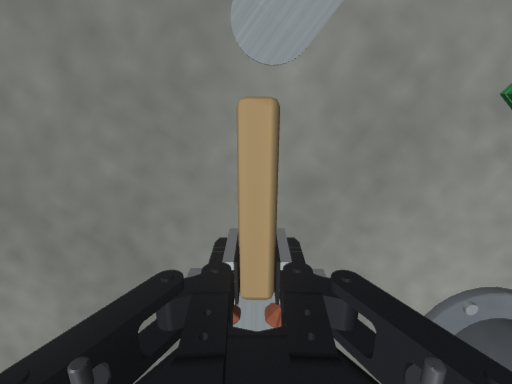

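View pics/side_g5.png

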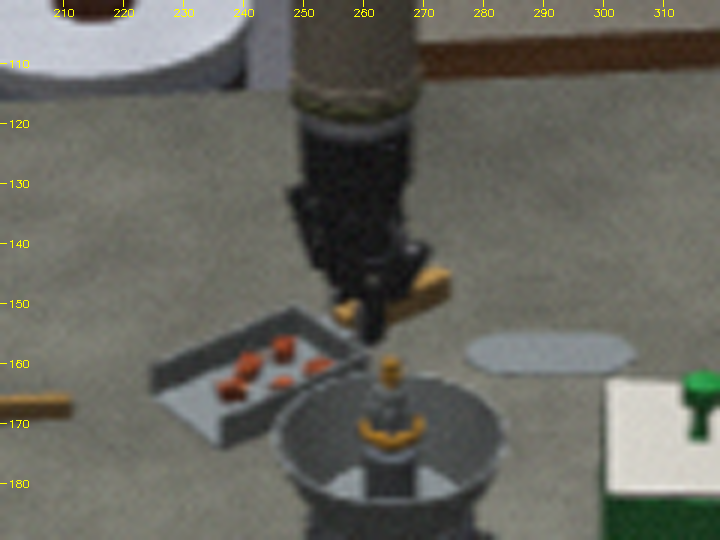

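```bash
python3 - <<'E'
from h import *
s=readout.sense(); r=R.from_quat(s["tool_rot"]); print(r.as_matrix().round(3))
plan((.5468,.2841,.2),r); plan((.712,.155,.215),r)
E
```

```text
[[ 0.831  0.556  0.004]
 [ 0.556 -0.831  0.002]
 [ 0.004  0.    -1.   ]]
t 7.05 pos [0.5483 0.2848 0.025 ] q [-0.87  0.53  0.47  1.62 -0.27  1.05 -1.31] F [ 0.6 -0.9 -2.7] w 0.199
shift [-0.04 -0.01 -7.  ] turn [0. 0. 0.] dist mm 175.0 deg 0.0
t 7.05 pos [0.5483 0.2848 0.025 ] q [-0.87  0.53  0.47  1.62 -0.27  1.05 -1.31] F [ 0.6 -0.9 -2.7] w 0.199
shift [ 2.59  7.96 -7.59] turn [0. 0. 0.] dist mm 282.5 deg 0.0
```

arm_command([
  [[0,0,-0.8],[0,0,0],0],
  [[0,0,-1.7],[0,0,0],0],
  [[0,0,-2.6],[0,0,0],0],
  [[0,0,-3.5],[0,0,0],0],
  [[0,0,-4.4],[0,0,0],0],
])

```text
t: 7.55
tool_pos: [0.5464, 0.284, 0.1329]
tool_rot: [0.957, 0.29, -0.0, 0.0]
contact_force: [0.2, 0.7, -2.2]
gripper_width: 0.2
```

arm_command([
  [[0,0,-0.9],[0,0,0],0],
  [[0,0,-1.7],[0,0,0],0],
  [[0,0,-2.4],[0,0,0],0],
  [[0,0,-3],[0,0,0],0],
  [[0,0,-3.3],[0,0,0],0],
])

```text
t: 8.05
tool_pos: [0.5471, 0.2842, 0.216]
tool_rot: [0.957, 0.29, 0.001, -0.0]
contact_force: [0.5, 0.2, -2.4]
gripper_width: 0.2
```

```bash
python3 - <<'E'
from h import *
s=readout.sense(); r=R.from_quat(s["tool_rot"])
plan((.712,.155,.215),r)
E
```

```text
t 8.05 pos [0.5471 0.2842 0.216 ] q [-0.9   0.38  0.52  1.38 -0.19  1.42 -1.37] F [ 0.5  0.2 -2.4] w 0.2
shift [2.61 7.96 0.05] turn [0. 0. 0.] dist mm 209.5 deg 0.0
```

arm_command([
  [[0.2,0.6,0],[0,0,0],0],
  [[0.45,1.4,0],[0,0,0],0],
  [[0.75,2.3,0],[0,0,0],0],
  [[1.05,3.2,0],[0,0,0],0],
  [[1.35,4.1,0],[0,0,0],0],
])

```text
t: 8.55
tool_pos: [0.6325, 0.2159, 0.2132]
tool_rot: [0.957, 0.29, -0.001, 0.0]
contact_force: [0.2, 0.6, -2.4]
gripper_width: 0.199
```

arm_command([
  [[0.3,0.9,0],[0,0,0],0],
  [[0.6,1.8,0],[0,0,0],0],
  [[0.9,2.7,0],[0,0,0],0],
  [[1.1,3.4,0],[0,0,0],0],
  [[1.25,3.85,0],[0,0,0],0],
])

```text
t: 9.05
tool_pos: [0.7121, 0.1517, 0.2126]
tool_rot: [0.957, 0.289, -0.001, 0.001]
contact_force: [-0.2, 0.6, -2.5]
gripper_width: 0.202
```

```bash
cat >> h.py <<'E'
LIP=np.array([-.152,0,-.028])
def pour(theta,d=.045,z=.155,mill=(.547,.0465),h_ang=None):
    a=np.radians(-146.3 if h_ang is None else h_ang); h=np.array([np.cos(a),np.sin(a),0]); k=np.array([0,0,1.]); th=np.radians(theta)
    X=np.cos(th)*h-np.sin(th)*k; Z=np.sin(th)*h+np.cos(th)*k; Y=np.cross(Z,X)
    r=R.from_matrix(np.c_[-X,Y,-Z]); L=np.array([*mill,z])-d*h
    return L-r.apply(LIP), r
E
python3 - <<'E'
from h import *
plan(*pour(0,z=.2)); plan(*pour(20,z=.18)); plan(*pour(50,z=.155))
o=optics.snapshot("top"); crop(o,90,90,150,125,5,"t_p"); 
o=optics.snapshot("side"); crop(o,200,80,150,130,5,"s_p")
E
```

```text
t 9.05 pos [0.7121 0.1517 0.2126] q [-0.53  0.67  0.54  0.99 -0.32  1.56 -1.07] F [-0.2  0.6 -2.5] w 0.202
shift [ 0.05 -0.16  1.62] turn [ 0.01  0.03 -0.01] dist mm 40.8 deg 0.2
t 9.05 pos [0.7121 0.1517 0.2126] q [-0.53  0.67  0.54  0.99 -0.32  1.56 -1.07] F [-0.2  0.6 -2.5] w 0.202
shift [ 0.07 -0.16  0.27] turn [ 0.01  3.36 -0.01] dist mm 8.2 deg 20.2
t 9.05 pos [0.7121 0.1517 0.2126] q [-0.53  0.67  0.54  0.99 -0.32  1.56 -1.07] F [-0.2  0.6 -2.5] w 0.202
shift [-1.27 -0.16 -1.63] turn [ 0.01  8.36 -0.01] dist mm 51.9 deg 50.2
```

View pics/t_p.png

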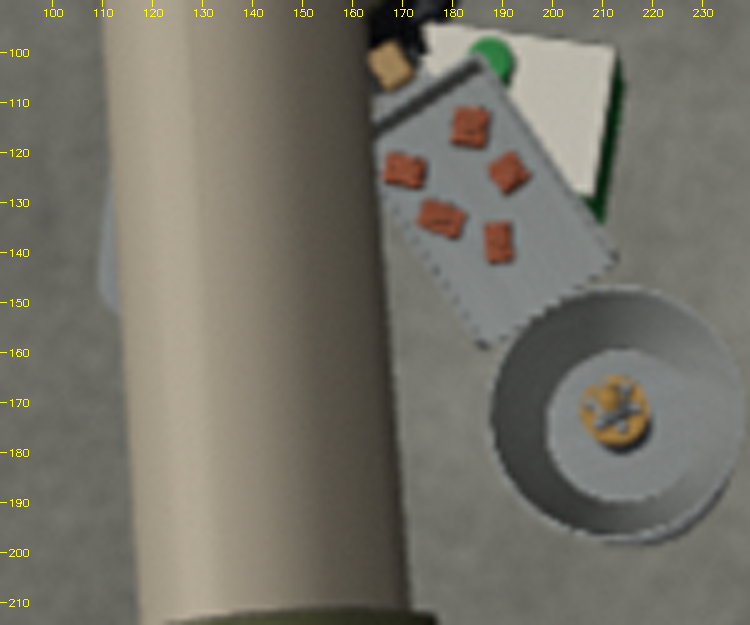

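View pics/s_p.png

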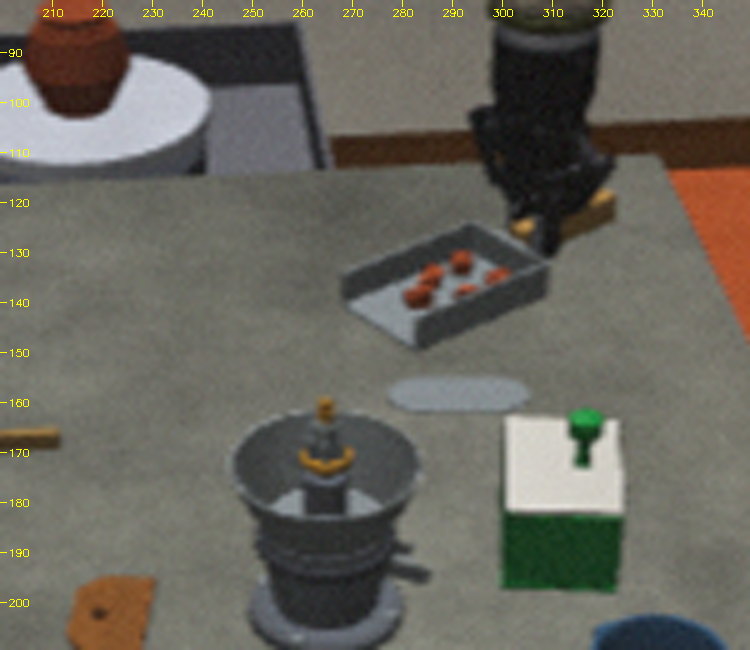

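```bash
cat >> h.py <<'E'
def tri(a,ua,b,ub):
    A=[];B=[]
    for o,u in ((a,ua),(b,ub)):
        T=o["cam_to_world"]; d=T[:3,:3]@np.array([(u[0]-o["cx"])/o["fx"],-(u[1]-o["cy"])/o["fy"],-1.]); d/=np.linalg.norm(d)
        P=np.eye(3)-np.outer(d,d); A.append(P);B.append(P@T[:3,3])
    return np.linalg.lstsq(np.vstack(A),np.hstack(B),rcond=None)[0]
E
python3 - <<'E'
from h import *
s=readout.sense(); r=R.from_quat(s["tool_rot"])
print("lip pred",s["tool_pos"]+r.apply(LIP))
t=optics.snapshot("top"); o=optics.snapshot("side")
l=tri(t,(186,158.3),o,(269,139)); q=tri(t,(211,141),o,(283,149)); print(l,q,(l+q)/2,np.linalg.norm(l-q))
l=tri(t,(186,158.3),o,(269,140)); q=tri(t,(211,141),o,(283,149.8)); print(l,q,(l+q)/2,np.linalg.norm(l-q))
E
```

```text
lip pred [0.58542852 0.067393   0.24086324]
[0.56870561 0.10671578 0.24202173] [0.61306672 0.04295959 0.23577647] [0.59088616 0.07483769 0.2388991 ] 0.07792152274293271
[0.56917098 0.10731748 0.23757985] [0.61351025 0.04324774 0.23237793] [0.59134061 0.07528261 0.23497889] 0.07808945219890125
```

```bash
sed -i 's/^LIP=.*/LIP=np.array([-.143,0,-.026])/' h.py; python3 - <<'E'
from h import *
for a in [(10,.045,.21),(20,.045,.18),(25,.045,.165)]: plan(*pour(*a))
E
```

```text
t 9.25 pos [0.711  0.1544 0.2133] q [-0.53  0.66  0.54  0.99 -0.32  1.56 -1.07] F [-0.   1.  -2.8] w 0.202
shift [-0.24 -0.05  0.16] turn [-0.01  1.68  0.  ] dist mm 7.3 deg 10.1
t 9.25 pos [0.711  0.1544 0.2133] q [-0.53  0.66  0.54  0.99 -0.32  1.56 -1.07] F [-0.   1.  -2.8] w 0.202
shift [-0.32 -0.05  0.35] turn [-0.01  3.35  0.  ] dist mm 12.0 deg 20.1
t 9.25 pos [0.711  0.1544 0.2133] q [-0.53  0.66  0.54  0.99 -0.32  1.56 -1.07] F [-0.   1.  -2.8] w 0.202
shift [-0.43 -0.05  0.46] turn [-0.01  4.18  0.  ] dist mm 15.7 deg 25.1
```

arm_command([
  [[-0.12,0,0.08],[0,0.8,0],0],
  [[-0.24,-0.05,0.16],[0,1.7,0],0],
  [[-0.28,-0.05,0.25],[0,2.5,0],0],
  [[-0.32,-0.05,0.35],[0,3.3,0],0],
  [[-0.42,-0.05,0.45],[0,4.1,0],0],
])

```text
t: 9.75
tool_pos: [0.7008, 0.1514, 0.2037]
tool_rot: [0.934, 0.284, 0.206, -0.063]
contact_force: [-0.2, 0.7, -2.0]
gripper_width: 0.201
```

```bash
python3 - <<'E'
from h import *
for a in [(25,.045,.165),(35,.045,.16),(45,.045,.157)]: plan(*pour(*a))
o=optics.snapshot("top"); crop(o,120,90,130,120,5,"t_p2"); 
o=optics.snapshot("side"); crop(o,200,80,150,130,5,"s_p2")
E
```

```text
t 9.75 pos [0.7008 0.1514 0.2037] q [-0.57  0.29  0.51  1.6  -0.42  0.93 -0.89] F [-0.2  0.7 -2. ] w 0.201
shift [-0.05  0.08  0.06] turn [-0.01  0.03  0.02] dist mm 2.8 deg 0.2
t 9.75 pos [0.7008 0.1514 0.2037] q [-0.57  0.29  0.51  1.6  -0.42  0.93 -0.89] F [-0.2  0.7 -2. ] w 0.201
shift [-0.05  0.08 -0.77] turn [-0.01  1.7   0.02] dist mm 19.4 deg 10.2
t 9.75 pos [0.7008 0.1514 0.2037] q [-0.57  0.29  0.51  1.6  -0.42  0.93 -0.89] F [-0.2  0.7 -2. ] w 0.201
shift [-0.18  0.08 -1.67] turn [-0.02  3.36  0.02] dist mm 42.0 deg 20.2
```

View pics/t_p2.png

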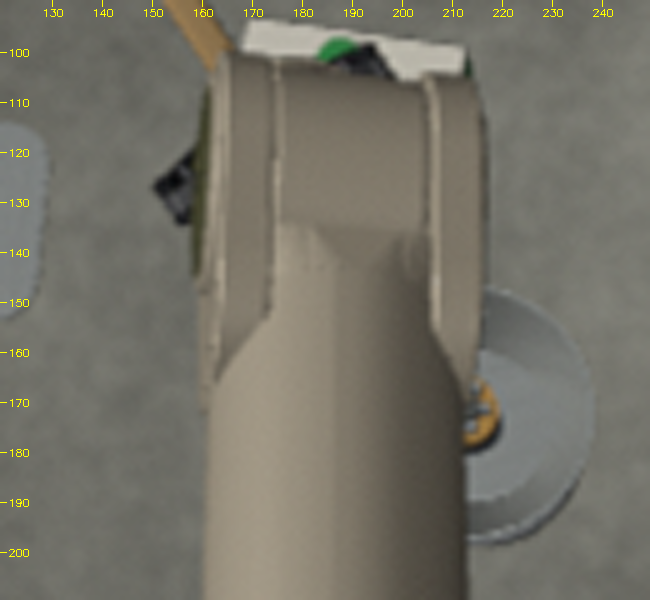

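View pics/s_p2.png

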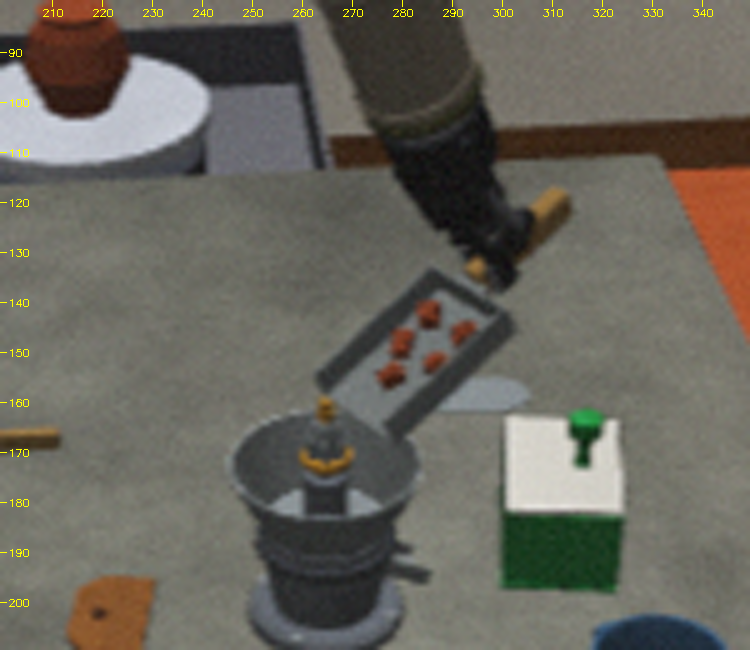

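```bash
python3 - <<'E'
from h import *
s=readout.sense(); r=R.from_quat(s["tool_rot"]); o=optics.snapshot("side")
for y in (-.042,0,.042):
    p=s["tool_pos"]+r.apply(LIP+[0,y,0]); print(p,w2p(o,p))
E
```

```text
[0.55681457 0.10508809 0.16522622] [265.29656293 157.43123143]
[0.58008675 0.07012549 0.16507791] [272.49576361 162.20853756]
[0.60335893 0.03516289 0.1649296 ] [279.94327708 167.15062118]
```

arm_command([
  [[-0.05,0,-0.3],[0,0.6,0],0],
  [[-0.05,0.05,-0.55],[0,1.2,0],0],
  [[-0.05,0.08,-0.77],[0,1.7,0],0],
  [[-0.05,0.08,-0.77],[0,1.7,0],0],
  [[-0.05,0.08,-0.77],[0,1.7,0],0],
])

```text
t: 10.4
tool_pos: [0.6957, 0.1446, 0.2212]
tool_rot: [0.913, 0.278, 0.286, -0.087]
contact_force: [0.1, -0.0, -2.5]
gripper_width: 0.198
```

```bash
python3 - <<'E'
from h import *
for a in [(45,.045,.157),(55,.045,.157)]: plan(*pour(*a))
o=optics.snapshot("side"); crop(o,200,80,150,130,5,"s_p3")
E
```

```text
t 10.4 pos [0.6957 0.1446 0.2212] q [-0.52  0.17  0.48  1.77 -0.55  0.75 -0.74] F [ 0.1 -0.  -2.5] w 0.198
shift [-0.03 -0.04 -0.92] turn [-0.02  1.71  0.02] dist mm 23.1 deg 10.3
t 10.4 pos [0.6957 0.1446 0.2212] q [-0.52  0.17  0.48  1.77 -0.55  0.75 -0.74] F [ 0.1 -0.  -2.5] w 0.198
shift [-0.11 -0.04 -1.93] turn [-0.02  3.38  0.02] dist mm 48.4 deg 20.3
```

View pics/s_p3.png

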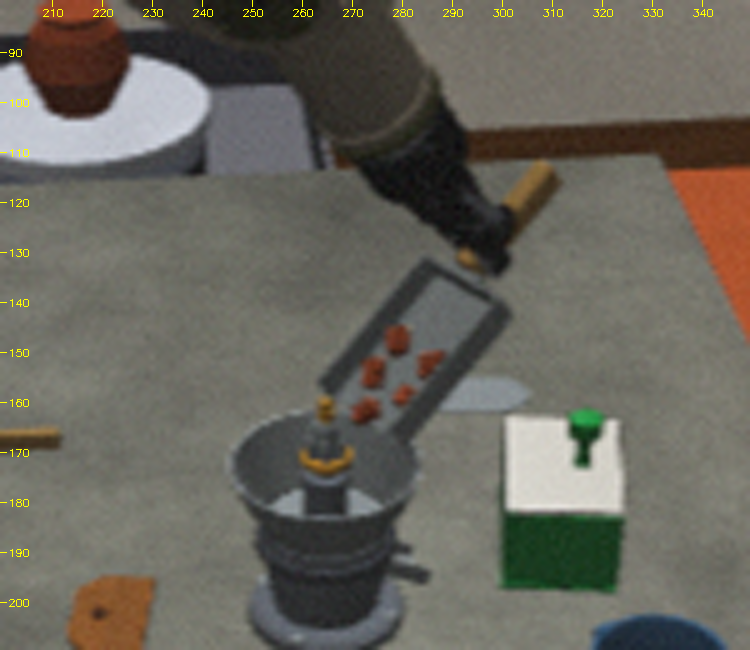

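arm_command([
  [[0,0,0],[0,0,0],0],
  [[0,0,-0.1],[0,0.2,0],0],
  [[0,0,-0.2],[0,0.4,0],0],
  [[0,0,-0.2],[0,0.4,0],0],
  [[0,0,-0.2],[0,0.4,0],0],
])

```text
t: 10.95
tool_pos: [0.6927, 0.1416, 0.2246]
tool_rot: [0.907, 0.275, 0.305, -0.093]
contact_force: [0.3, 0.4, -1.5]
gripper_width: 0.202
```

```bash
python3 - <<'E'
from h import *
for a in [(45,.045,.157),(55,.045,.157)]: plan(*pour(*a))
o=optics.snapshot("side"); crop(o,200,80,150,130,5,"s_p4")
E
```

```text
t 10.95 pos [0.6927 0.1416 0.2246] q [-0.51  0.14  0.47  1.81 -0.59  0.71 -0.68] F [ 0.3  0.4 -1.5] w 0.202
shift [ 0.07 -0.07 -0.71] turn [-0.01  1.3   0.  ] dist mm 18.0 deg 7.8
t 10.95 pos [0.6927 0.1416 0.2246] q [-0.51  0.14  0.47  1.81 -0.59  0.71 -0.68] F [ 0.3  0.4 -1.5] w 0.202
shift [ 0.02 -0.07 -1.72] turn [-0.01  2.97  0.  ] dist mm 43.1 deg 17.8
```

View pics/s_p4.png

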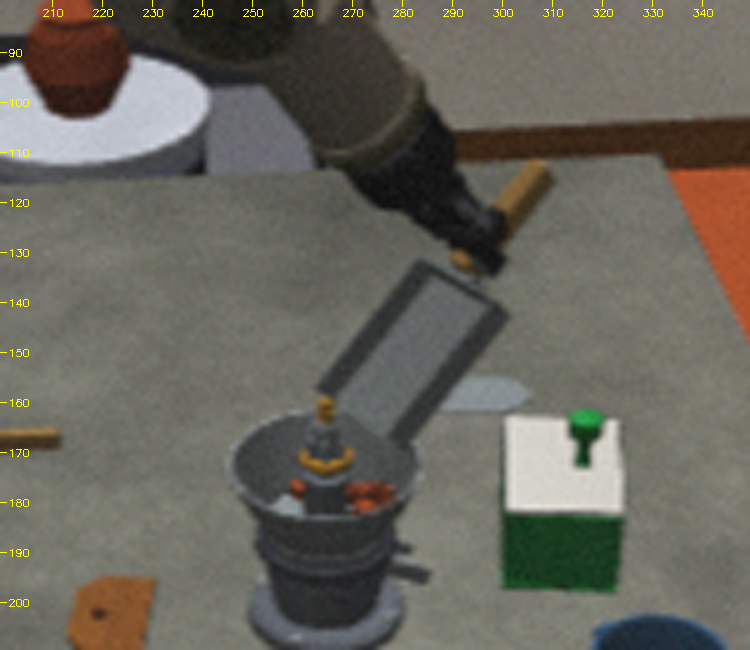

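The side view shows the pan empty and chips in the hopper around (270–278,178) and (259,177). Levelling and retreating.

```bash
python3 - <<'E'
from h import *
for a in [(20,.06,.2),(0,.08,.235)]: plan(*pour(*a))
E
```

```text
t 11.0 pos [0.6928 0.1418 0.2247] q [-0.51  0.14  0.47  1.81 -0.59  0.71 -0.68] F [ 0.1  0.6 -1.2] w 0.201
shift [ 0.92 -0.06  0.71] turn [-0.01 -2.87  0.01] dist mm 29.1 deg 17.2
t 11.0 pos [0.6928 0.1418 0.2247] q [-0.51  0.14  0.47  1.81 -0.59  0.71 -0.68] F [ 0.1  0.6 -1.2] w 0.201
shift [ 1.18 -0.06  1.68] turn [-0.   -6.2   0.01] dist mm 51.3 deg 37.2
```

arm_command([
  [[0.5,0,0.1],[0,-1.2,0],0],
  [[0.9,-0.05,0.6],[0,-2.5,0],0],
  [[1.0,-0.05,1.0],[0,-3.8,0],0],
  [[1.1,-0.05,1.4],[0,-5,0],0],
  [[1.2,-0.05,1.65],[0,-6.2,0],0],
])

```text
t: 11.5
tool_pos: [0.733, 0.1717, 0.2104]
tool_rot: [0.957, 0.291, -0.001, 0.001]
contact_force: [1.6, 0.2, -0.4]
gripper_width: 0.203
```

```bash
python3 - <<'E'
from h import *
plan((.552,.288,.21),down(-56.3))
o=optics.snapshot("side"); crop(o,200,80,150,130,5,"s_p5")
t=optics.snapshot("top"); crop(t,170,130,85,80,8,"t_p5")
E
```

```text
t 11.5 pos [0.733  0.1717 0.2104] q [-0.51  0.73  0.51  0.89 -0.33  1.59 -1.1 ] F [ 1.6  0.2 -0.4] w 0.203
shift [-3.42 -7.9   0.02] turn [0.01 0.02 0.03] dist mm 215.2 deg 0.2
```

View pics/s_p5.png

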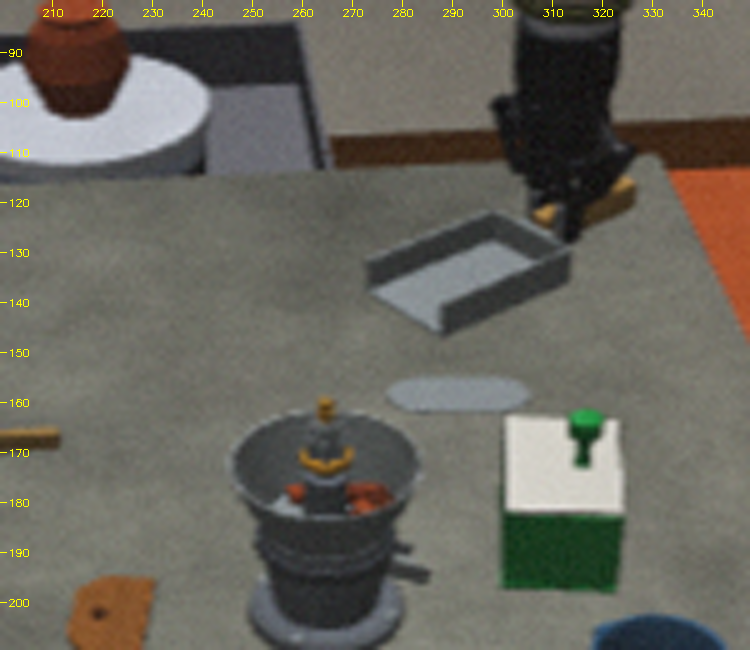

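View pics/t_p5.png

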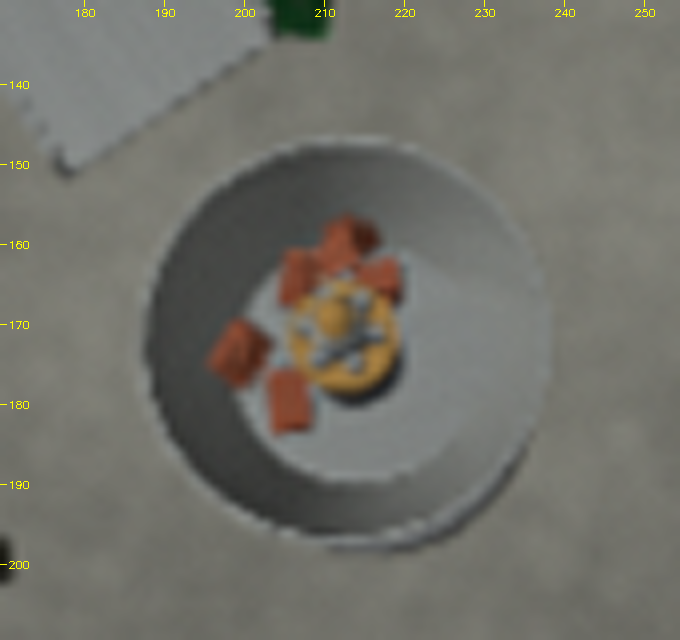

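All five chips are in the hopper: (213,160), (207,164), (217,164), (199,174), (206,180). Returning the scoop to its place.

arm_command([
  [[-0.5,-1.1,0],[0,0,0],0],
  [[-1.1,-2.5,0],[0,0,0],0],
  [[-1.7,-3.9,0],[0,0,0],0],
  [[-2.3,-5.4,0],[0,0,0],0],
  [[-2.9,-6.8,0],[0,0,0],0],
])

```text
t: 12.1
tool_pos: [0.5764, 0.2724, 0.2097]
tool_rot: [0.957, 0.291, 0.001, -0.001]
contact_force: [-0.4, -0.2, -1.3]
gripper_width: 0.2
```

arm_command([
  [[-0.3,-0.7,0.8],[0,0,0],0],
  [[-0.6,-1,2.2],[0,0,0],0],
  [[-0.6,-1,4],[0,0,0],0],
  [[-0.6,-1,5.8],[0,0,0],0],
  [[-0.6,-1,7],[0,0,0],0],
])

```text
t: 12.6
tool_pos: [0.5501, 0.2835, 0.0318]
tool_rot: [0.957, 0.291, -0.0, -0.0]
contact_force: [0.2, 0.6, -2.3]
gripper_width: 0.197
```

```bash
python3 - <<'E'
from h import *
plan((.548,.284,-.022),down(-56.3))
o=optics.snapshot("side"); crop(o,200,90,150,110,5,"s_p6")
E
```

```text
t 12.6 pos [0.5501 0.2835 0.0318] q [-0.87  0.53  0.47  1.61 -0.26  1.07 -1.31] F [ 0.2  0.6 -2.3] w 0.197
shift [-0.06 -0.06  2.15] turn [-0.01  0.    0.02] dist mm 53.9 deg 0.1
```

View pics/s_p6.png

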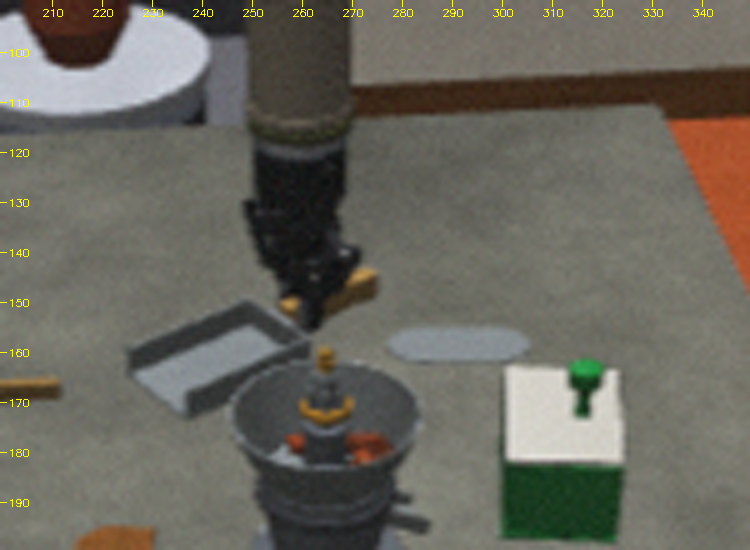

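arm_command([
  [[0,0,0.7],[0,0,0],0],
  [[0,0,1.3],[0,0,0],0],
  [[0,0,1.7],[0,0,0],0],
  [[0,0,2],[0,0,0],0],
  [[0,0,2.15],[0,0,0],0],
])

```text
t: 13.15
tool_pos: [0.5519, 0.2837, -0.0193]
tool_rot: [0.957, 0.291, 0.001, -0.0]
contact_force: [-0.1, 0.9, -1.3]
gripper_width: 0.196
```

arm_command([
  [[0,0,0.05],[0,0,0],0],
  [[0,0,0.1],[0,0,0],0],
  [[0,0,0.1],[0,0,0],0],
])

```text
t: 13.45
tool_pos: [0.5521, 0.2839, -0.0212]
tool_rot: [0.957, 0.291, 0.001, -0.0]
contact_force: [-0.5, -0.1, -1.9]
gripper_width: 0.201
```

arm_command([
  [[0,0,0.05],[0,0,0],0],
  [[0,0,0.1],[0,0,0],0],
  [[0,0,0.15],[0,0,0],0],
  [[0,0,0.15],[0,0,0],0],
])

```text
t: 13.85
tool_pos: [0.552, 0.2838, -0.025]
tool_rot: [0.957, 0.29, 0.001, -0.0]
contact_force: [-1.6, -0.0, 2.1]
gripper_width: 0.2
```

Bench contact felt; releasing and lifting straight up.

arm_command([
  [[0,0,0],[0,0,0],0.3],
  [[0,0,0],[0,0,0],0.6],
  [[0,0,0],[0,0,0],1],
  [[0,0,0],[0,0,0],1],
  [[0,0,0],[0,0,0],1],
])

```text
t: 14.35
tool_pos: [0.5519, 0.2837, -0.0254]
tool_rot: [0.957, 0.29, 0.001, -0.0]
contact_force: [0.6, 0.7, 0.1]
gripper_width: 0.955
```

arm_command([
  [[0,0,0],[0,0,0],1],
  [[0,0,-0.4],[0,0,0],1],
  [[0,0,-1.4],[0,0,0],1],
  [[0,0,-2.6],[0,0,0],1],
  [[0,0,-4],[0,0,0],1],
])

```text
t: 14.85
tool_pos: [0.5512, 0.2832, 0.0757]
tool_rot: [0.957, 0.29, 0.0, 0.0]
contact_force: [0.4, 0.3, -0.5]
gripper_width: 1.001
```

arm_command([
  [[0,0,-1.5],[0,0,0],1],
  [[0,0,-3],[0,0,0],1],
  [[0,0,-4.5],[0,0,0],1],
  [[0,0,-6],[0,0,0],1],
  [[0,0,-7],[0,0,0],1],
])

```text
t: 15.35
tool_pos: [0.5522, 0.2834, 0.2539]
tool_rot: [0.957, 0.29, 0.003, -0.001]
contact_force: [0.1, -0.3, -0.6]
gripper_width: 0.999
```

```bash
python3 - <<'E'
from h import *
plan((.5,-.26,.25),down(-72.1))
o=optics.snapshot("side"); crop(o,200,90,150,110,5,"s_p7")
E
```

```text
t 15.35 pos [0.5522 0.2834 0.2539] q [-0.9   0.38  0.53  1.3  -0.19  1.5  -1.37] F [ 0.1 -0.3 -0.6] w 0.999
shift [-13.81  16.91   0.08] turn [-0.01 -0.05  2.64] dist mm 545.9 deg 15.8
```

View pics/s_p7.png

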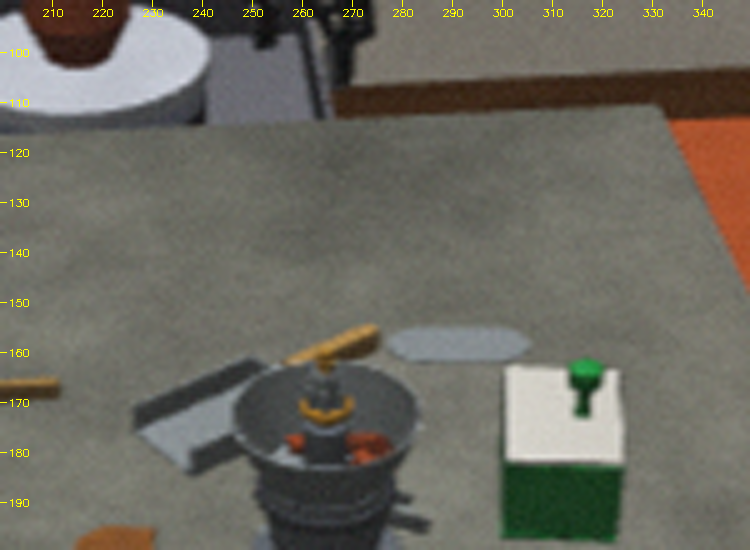

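```bash
python3 - <<'E'
from h import *
plan((.557,.05,.255),down(-72.1))
E
```

```text
t 15.4 pos [0.5534 0.2839 0.2577] q [-0.9   0.38  0.53  1.3  -0.19  1.5  -1.37] F [ 0.9 -0.1  3.4] w 0.999
shift [-5.08  7.86  0.05] turn [-0.01 -0.1   2.64] dist mm 234.0 deg 15.9
```

arm_command([
  [[-1.2,1.9,0],[0,0,0.7],1],
  [[-2.4,3.8,0],[0,0,1.4],1],
  [[-3.6,5.6,0],[0,-0.1,2.1],1],
  [[-4.6,7.2,0],[0,-0.1,2.6],1],
  [[-5.1,7.9,0],[0,-0.1,2.6],1],
])

```text
t: 15.9
tool_pos: [0.555, 0.0439, 0.2504]
tool_rot: [0.988, 0.155, -0.004, 0.001]
contact_force: [0.1, 0.0, 0.0]
gripper_width: 1.0
```

arm_command([
  [[0,0,0],[0,0,0],1],
  [[0,0,0],[0,0,0],1],
])

```text
t: 16.1
tool_pos: [0.5553, 0.0474, 0.2502]
tool_rot: [0.988, 0.157, -0.004, 0.001]
contact_force: [0.7, 1.0, -0.1]
gripper_width: 1.0
```

```bash
python3 - <<'E'
from h import *
plan((.557,.05,.255),down(-72.1))
o=optics.snapshot("wrist"); cv2.imwrite("pics/w6.png",cv2.cvtColor(o["img"],cv2.COLOR_RGB2BGR))
u,v=w2p(o,(.547,.0465,.164)).astype(int); print(u,v)
crop(o,u-40,v-35,80,70,9,"w_spl",pts=[(.547,.0465,.164),(.547,.0465,.194)])
E
```

```text
t 16.1 pos [0.5553 0.0474 0.2502] q [-0.69  0.25  0.68  1.48 -0.15  1.47 -1.27] F [ 0.7  1.  -0.1] w 1.0
shift [ 0.1  -0.08 -0.19] turn [0.01 0.08 0.02] dist mm 5.8 deg 0.5
254 190
```

View pics/w6.png

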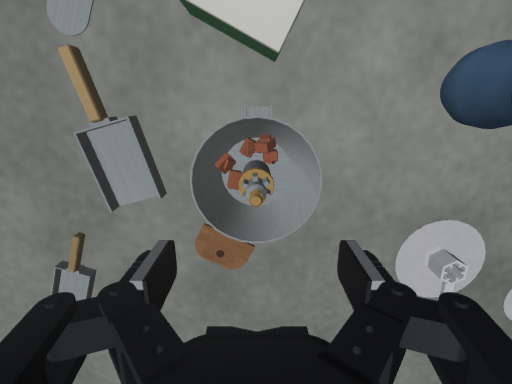

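View pics/w_spl.png

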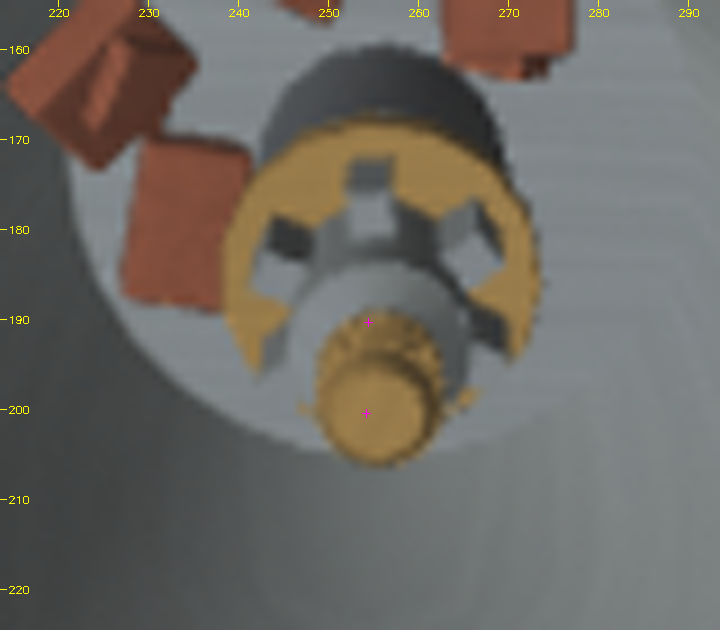

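```bash
cat > ov.py <<'E'
from h import *
import sys
o=optics.snapshot("wrist"); cx,cy=float(sys.argv[1]),float(sys.argv[2])
u0,v0,k=225,160,9
base=cv2.resize(cv2.cvtColor(o["img"],cv2.COLOR_RGB2BGR)[v0:v0+50,u0:u0+60],None,fx=k,fy=k,interpolation=cv2.INTER_CUBIC)
out=[]
for ph in map(float,sys.argv[3:]):
    im=base.copy()
    for j in range(6):
        a=np.radians(ph+60*j); e=np.array([np.cos(a),np.sin(a)]); n=np.array([-e[1],e[0]])
        P=[np.r_[np.array([cx,cy])+e*r_+n*w,.164] for r_,w in ((10,-2.5),(15,-2.5),(15,2.5),(10,2.5)) for r_,w in ((r_/1000,w/1000),)]
        q=np.array([[(u-u0+.5)*k,(v-v0+.5)*k] for u,v in (w2p(o,p) for p in P)],np.int32)
        cv2.polylines(im,[q],True,(255,0,255),1)
    q=w2p(o,(cx,cy,.194)); cv2.circle(im,(int((q[0]-u0+.5)*k),int((q[1]-v0+.5)*k)),int(6*1.1*k),(0,255,0),1)
    cv2.putText(im,str(ph),(5,15),0,.5,(0,255,255),1); out.append(im)
h=np.hstack(out); h=cv2.resize(h,(800,int(h.shape[0]*800/h.shape[1]))) if h.shape[1]>800 else h
cv2.imwrite("pics/ov.png",h)
E
python3 - <<'E'
from h import *
o=optics.snapshot("wrist")
print(p2w(o,255.5,200.5,.194))
E
python3 ov.py .547 .0452 21.5
```

```text
[0.547406   0.04706319 0.194     ]
```

View pics/ov.png

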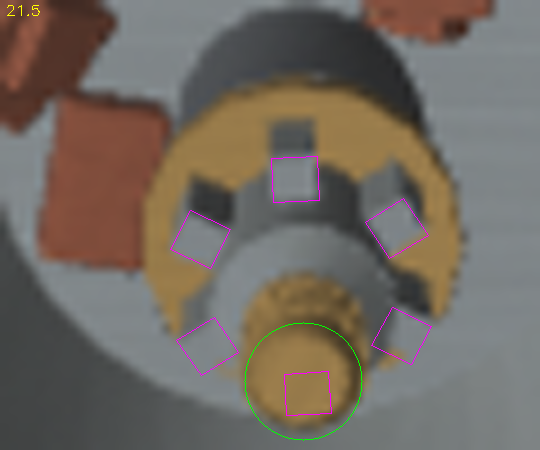

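Spline ribs overlay well at yaw 21.5°, centre ≈(0.547,0.046). Now to the larger crank.

```bash
python3 - <<'E'
from h import *
plan((.482,-.304,.17),down(-72.1))
E
```

```text
t 16.25 pos [0.5553 0.0502 0.2495] q [-0.69  0.25  0.67  1.48 -0.15  1.47 -1.27] F [-0.4  0.2  0.4] w 0.994
shift [-7.21 12.53  3.25] turn [0.01 0.09 0.07] dist mm 370.3 deg 0.7
```

arm_command([
  [[-1,1.8,0],[0,0,0],1],
  [[-2,3.6,0],[0,0,0],1],
  [[-3,5.4,0.2],[0,0,0],1],
  [[-4.2,7.2,0.6],[0,0,0],1],
  [[-5.2,9,1],[0,0,0],1],
])

```text
t: 16.75
tool_pos: [0.5042, -0.1947, 0.2282]
tool_rot: [0.987, 0.159, -0.004, 0.001]
contact_force: [1.3, 0.2, -0.4]
gripper_width: 0.995
```

arm_command([
  [[-0.9,1.5,0.8],[0,0,0],1],
  [[-1.7,3,1.5],[0,0,0],1],
  [[-2,3.5,2],[0,0.09,0],1],
  [[-2,3.5,2.25],[0,0.09,0],1],
  [[-2,3.5,2.25],[0,0.09,0],1],
])

```text
t: 17.25
tool_pos: [0.4838, -0.2917, 0.1713]
tool_rot: [0.987, 0.159, -0.001, -0.0]
contact_force: [0.8, 0.7, 0.4]
gripper_width: 0.999
```

```bash
python3 - <<'E'
from h import *
plan((.482,-.304,.17),down(-72.1))
o=optics.snapshot("wrist"); cv2.imwrite("pics/w7.png",cv2.cvtColor(o["img"],cv2.COLOR_RGB2BGR))
u,v=w2p(o,(.478,-.305,.046)).astype(int); print(u,v)
crop(o,u-55,v-45,110,90,7,"w_hub",pts=[(.478,-.305,.046)])
E
```

```text
t 17.25 pos [ 0.4838 -0.2917  0.1713] q [-0.17  0.34  0.84  1.61 -0.26  1.31 -0.55] F [0.8 0.7 0.4] w 0.999
shift [-0.22  0.44  0.05] turn [-0.01  0.01  0.06] dist mm 12.5 deg 0.4
265 181
```

View pics/w7.png

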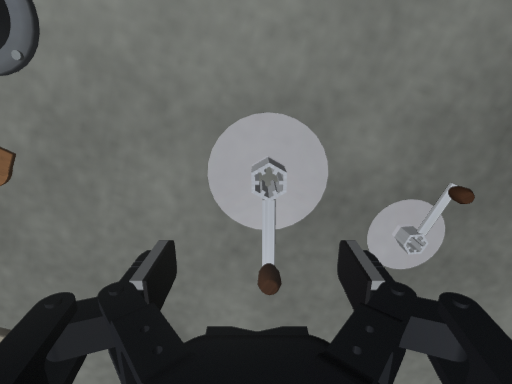

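View pics/w_hub.png

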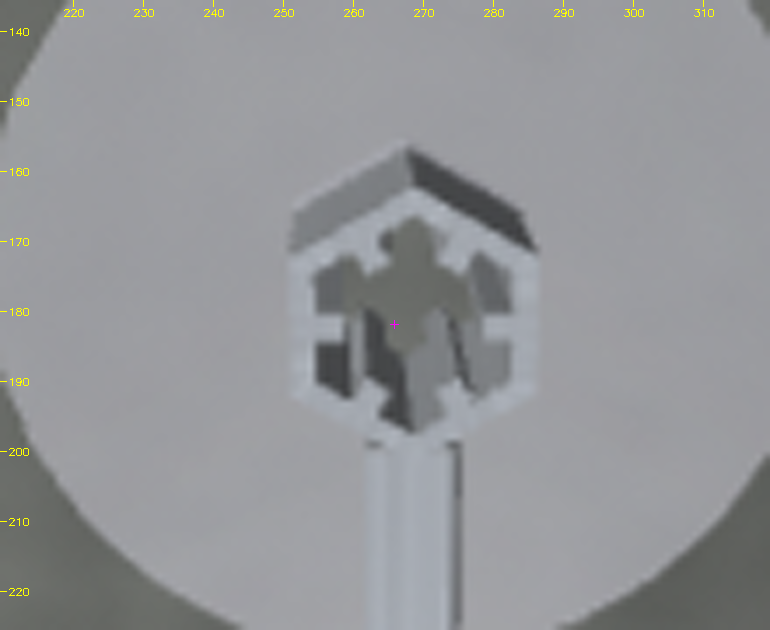

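```bash
python3 - <<'E'
from h import *
o=optics.snapshot("wrist"); s=readout.sense(); r=R.from_quat(s["tool_rot"])
h=p2w(o,268.5,181.3,.046); k=p2w(o,269,279,.084); print(h, p2w(o,268,171,.011), s["tool_pos"], "toolx yaw",np.degrees(np.arctan2(*r.as_matrix()[[1,0],0])))
a=p2w(o,268.0,200,.045);b=p2w(o,268.9,262,.045); print("arm yaw",np.degrees(np.arctan2(*(b-a)[[1,0]])))
plan((h[0],h[1],.06),down(-72.1))
E
```

```text
[ 0.48032739 -0.30733149  0.046     ] [ 0.4841545  -0.30687356  0.011     ] [ 0.48494363 -0.29124414  0.17259709] toolx yaw 18.376724770522777
arm yaw -160.1630902957864
t 17.35 pos [ 0.4849 -0.2912  0.1726] q [-0.17  0.34  0.84  1.6  -0.26  1.31 -0.55] F [0.5 0.6 0.1] w 0.999
shift [-0.38  0.55  4.5 ] turn [ 0.01 -0.01  0.08] dist mm 113.8 deg 0.5
```

Hub confirmed: 36 px across flats at this range ≈ 40 mm, centre (268.5,181.3), arm straight down the image; the other crank at (410,240) is clearly smaller. Descending.

arm_command([
  [[-0.2,0.3,1.3],[0,0,0],1],
  [[-0.38,0.5,2.6],[0,0,0.1],1],
  [[-0.38,0.5,4],[0,0,0.1],1],
  [[-0.38,0.5,5],[0,0,0.1],1],
  [[-0.38,0.5,5.5],[0,0,0.1],1],
])

```text
t: 17.85
tool_pos: [0.479, -0.3058, 0.0332]
tool_rot: [0.988, 0.154, -0.0, -0.0]
contact_force: [-0.5, 0.0, 0.6]
gripper_width: 1.002
```

```bash
python3 - <<'E'
from h import *
plan((.4795,-.3065,-.013),down(-71.6))
o=optics.snapshot("wrist"); cv2.imwrite("pics/w8.png",cv2.cvtColor(o["img"],cv2.COLOR_RGB2BGR))
E
```

```text
t 17.85 pos [ 0.479  -0.3058  0.0332] q [-0.08  0.49  0.77  1.76 -0.39  1.05 -0.43] F [-0.5  0.   0.6] w 1.002
shift [0.01 0.03 1.85] turn [-0.01  0.01 -0.11] dist mm 46.2 deg 0.6
```

View pics/w8.png

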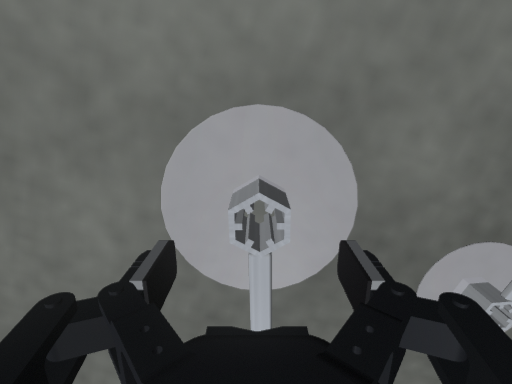

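arm_command([
  [[0,0.08,0.6],[0,0,-0.05],1],
  [[0,0.08,1.1],[0,0,-0.05],1],
  [[0,0.08,1.5],[0,0,-0.05],1],
  [[0,0.08,1.8],[0,0,-0.05],1],
  [[0,0.08,1.8],[0,0,-0.05],1],
])

```text
t: 18.4
tool_pos: [0.4785, -0.3099, -0.0111]
tool_rot: [0.988, 0.155, -0.0, 0.0]
contact_force: [0.2, -0.3, 0.6]
gripper_width: 1.0
```

arm_command([
  [[0,0,0],[0,0,0],0.5],
  [[0,0,0],[0,0,0],0.35],
  [[0,0,0],[0,0,0],0.2],
  [[0,0,0],[0,0,0],0],
  [[0,0,0],[0,0,0],0],
])

```text
t: 18.9
tool_pos: [0.4798, -0.3102, -0.0094]
tool_rot: [0.988, 0.155, 0.001, 0.001]
contact_force: [-1.0, 1.7, 5.3]
gripper_width: 0.451
```

arm_command([
  [[0,0,0],[0,0,0],0],
  [[0,0,0],[0,0,0],0],
  [[0,0,0],[0,0,0],0],
])

```text
t: 19.2
tool_pos: [0.4798, -0.3103, -0.0094]
tool_rot: [0.988, 0.155, 0.001, 0.001]
contact_force: [-0.5, 1.7, 5.5]
gripper_width: 0.454
```

```bash
python3 - <<'E'
from h import *
plan((.4795,-.3065,-.013),down(-71.6))
o=optics.snapshot("wrist"); cv2.imwrite("pics/w9.png",cv2.cvtColor(o["img"],cv2.COLOR_RGB2BGR))
o=optics.snapshot("side"); crop(o,200,190,110,110,6,"s_c1")
E
```

```text
t 19.2 pos [ 0.4798 -0.3103 -0.0094] q [-0.04  0.55  0.73  1.78 -0.44  0.97 -0.39] F [-0.5  1.7  5.5] w 0.454
shift [ 0.04 -0.15  0.15] turn [ 0.01 -0.02 -0.09] dist mm 5.2 deg 0.5
```

View pics/w9.png

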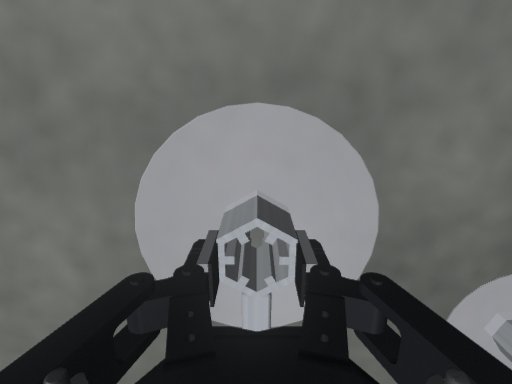

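View pics/s_c1.png

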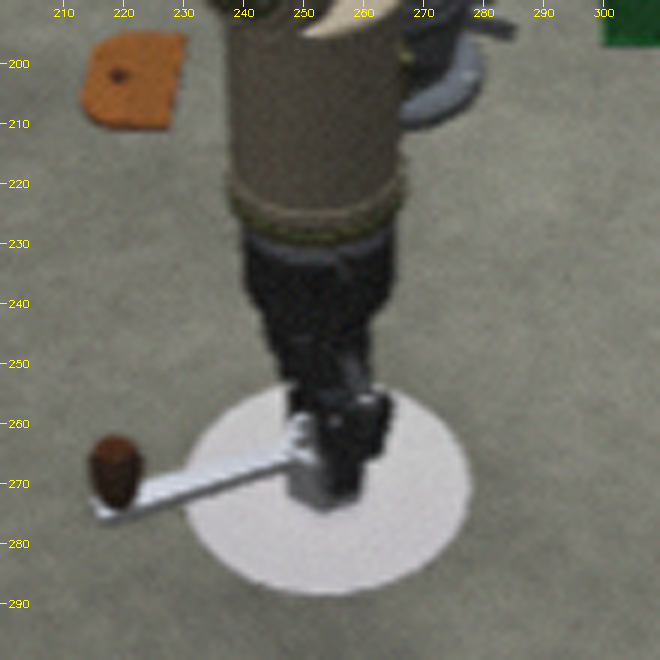

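Gripped at 38.6 mm opening (hub 40 mm). Lifting the crank.

```bash
python3 - <<'E'
from h import *
o=optics.snapshot("wrist"); s=readout.sense(); r=R.from_quat(s["tool_rot"])
crop(o,205,180,110,120,6,"w_hub2")
for uv in [(257,257.3),(257,259)]: print(r.inv().apply(p2w(o,*uv,.046)-s["tool_pos"]))
E
```

```text
[ 0.00109287  0.00054661 -0.05537051]
[ 0.00012514  0.0005472  -0.05537208]
```

View pics/w_hub2.png

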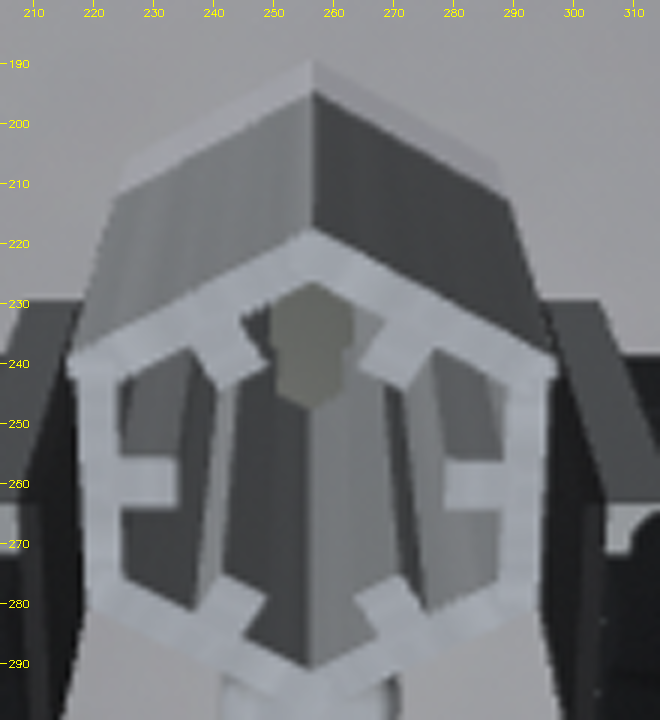

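arm_command([
  [[0,0,-0.3],[0,0,0],0],
  [[0,0,-0.7],[0,0,0],0],
  [[0,0,-1.2],[0,0,0],0],
  [[0,0,-1.8],[0,0,0],0],
  [[0,0,-2.5],[0,0,0],0],
])

```text
t: 19.85
tool_pos: [0.4789, -0.3102, 0.0537]
tool_rot: [0.988, 0.155, 0.0, 0.0]
contact_force: [0.3, 0.5, -2.8]
gripper_width: 0.45
```

```bash
python3 - <<'E'
from h import *
plan((.547,.046,.206),down(-68.5))
o=optics.snapshot("side"); crop(o,200,150,110,110,6,"s_c2")
o=optics.snapshot("wrist");crop(o,205,180,110,120,6,"w_hub3")
E
```

```text
t 19.85 pos [ 0.4789 -0.3102  0.0537] q [-0.08  0.47  0.78  1.74 -0.37  1.09 -0.44] F [ 0.3  0.5 -2.8] w 0.45
shift [  6.96 -12.72  -6.1 ] turn [ 0.01 -0.   -0.61] dist mm 393.3 deg 3.6
```

View pics/s_c2.png

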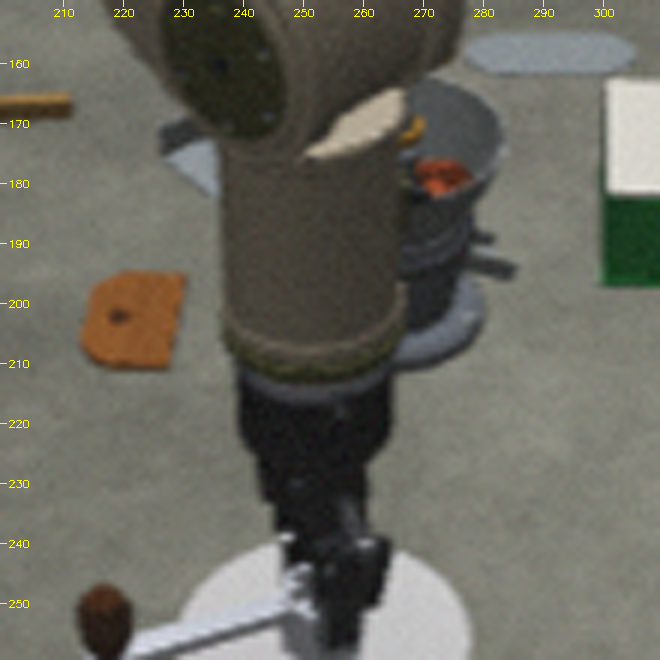

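View pics/w_hub3.png

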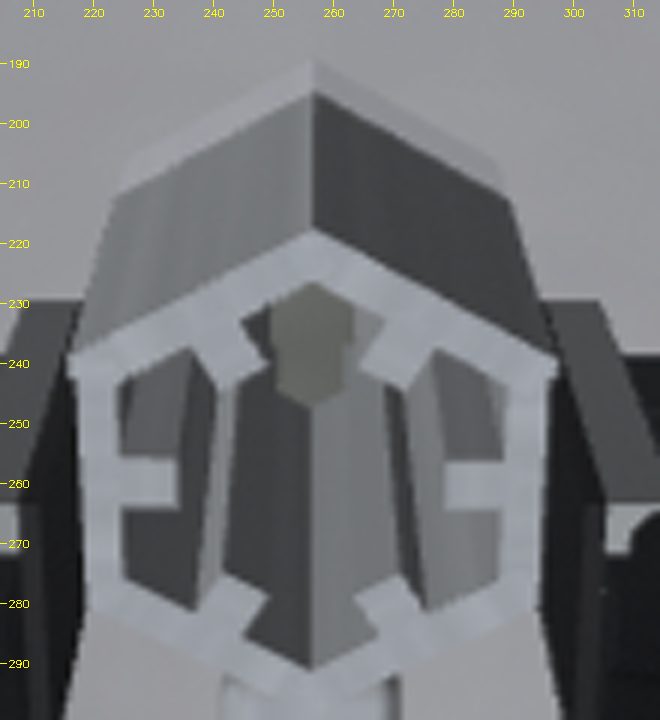

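arm_command([
  [[0,0,-1.2],[0,0,0],0],
  [[0,0,-2.6],[0,0,0],0],
  [[0,0,-4],[0,0,0],0],
  [[0,0,-5.4],[0,0,0],0],
  [[0,0,-6.3],[0,0,0],0],
])

```text
t: 20.45
tool_pos: [0.4793, -0.3106, 0.2124]
tool_rot: [0.988, 0.155, 0.001, 0.001]
contact_force: [-0.1, -0.6, -3.4]
gripper_width: 0.456
```

```bash
python3 - <<'E'
from h import *
plan((.547,.0458,.212),down(-68.5))
E
```

```text
t 20.45 pos [ 0.4793 -0.3106  0.2124] q [-0.14  0.33  0.86  1.53 -0.25  1.39 -0.53] F [-0.1 -0.6 -3.4] w 0.456
shift [  6.95 -12.74   0.  ] turn [ 0.03 -0.02 -0.61] dist mm 362.7 deg 3.7
```

arm_command([
  [[0.5,-0.9,-0.1],[0,0,0],0],
  [[1.2,-2.2,-0.2],[0,0,0],0],
  [[2,-3.7,-0.3],[0,0,-0.2],0],
  [[2.8,-5.2,-0.3],[0,0,-0.4],0],
  [[3.6,-6.7,-0.3],[0,0,-0.6],0],
])

```text
t: 20.95
tool_pos: [0.513, -0.1214, 0.2172]
tool_rot: [0.982, 0.187, 0.0, 0.0]
contact_force: [0.6, 0.5, -2.7]
gripper_width: 0.45
```

arm_command([
  [[0.8,-1.4,0],[0,0,0],0],
  [[1.6,-2.9,0],[0,0,0],0],
  [[2.3,-4.3,0],[0,0,0],0],
  [[2.8,-5.2,0],[0,0,0],0],
  [[3,-5.6,0],[0,0,0],0],
])

```text
t: 21.45
tool_pos: [0.5315, 0.0384, 0.2166]
tool_rot: [0.982, 0.189, -0.0, 0.0]
contact_force: [-0.2, 0.8, -2.8]
gripper_width: 0.459
```

```bash
python3 - <<'E'
from h import *
plan((.547,.0458,.212),down(-68.5))
o=optics.snapshot("side"); crop(o,200,80,120,110,6,"s_c3")
o=optics.snapshot("wrist");cv2.imwrite("pics/w10.png",cv2.cvtColor(o["img"],cv2.COLOR_RGB2BGR))
E
```

```text
t 21.45 pos [0.5315 0.0384 0.2166] q [-0.7   0.19  0.67  1.61 -0.12  1.38 -1.21] F [-0.2  0.8 -2.8] w 0.459
shift [ 0.69 -0.04  0.18] turn [0.   0.   0.04] dist mm 17.8 deg 0.2
```

View pics/s_c3.png

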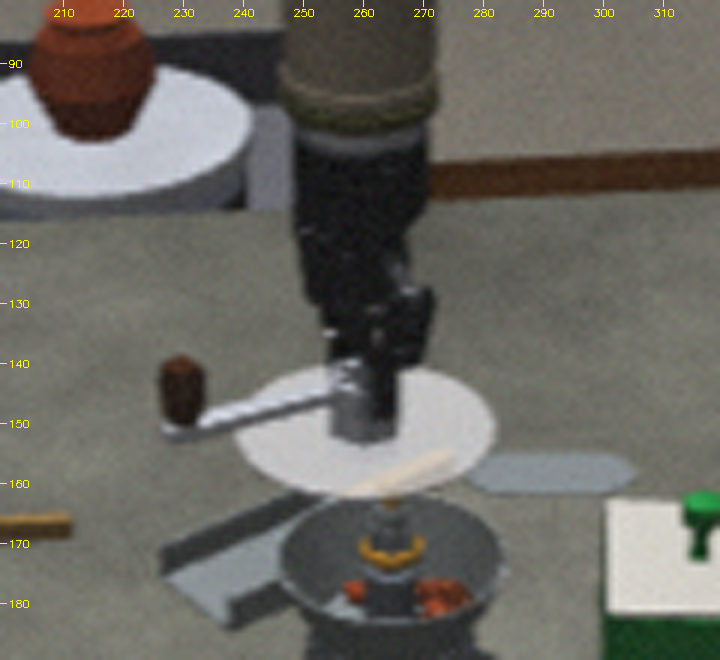

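View pics/w10.png

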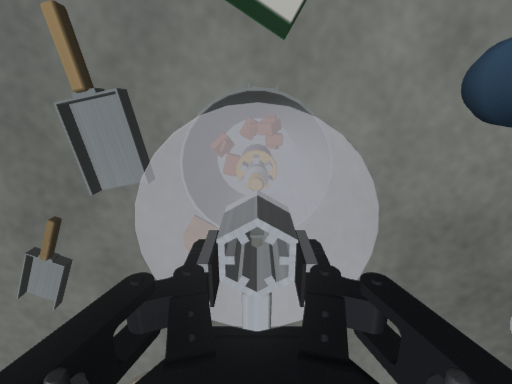

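```bash
python3 - <<'E'
from h import *
o=optics.snapshot("wrist"); s=readout.sense(); r=R.from_quat(s["tool_rot"]); print(s["tool_pos"])
u0,v0=225,135
im=o["img"][v0:v0+65,u0:u0+70].astype(float); im=np.clip((im-110)*2.2,0,255).astype(np.uint8)
o2=dict(o); full=o["img"].copy(); full[v0:v0+65,u0:u0+70]=im; o2["img"]=full
crop(o2,u0,v0,70,65,10,"w_st")
print(p2w(o,257,184,.194))
E
```

```text
[0.53157936 0.03412261 0.21689205]
[0.547729   0.04204636 0.194     ]
```

View pics/w_st.png

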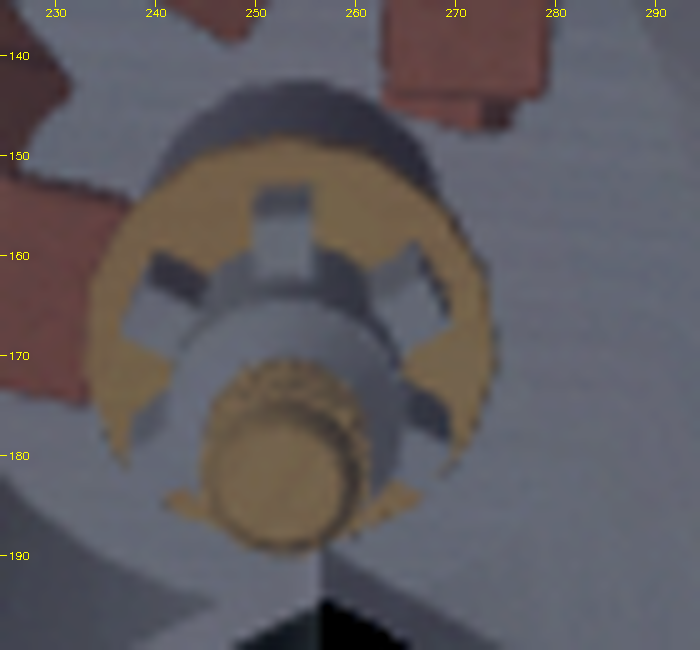

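arm_command([
  [[0.3,0,0],[0,0,0],0],
  [[0.6,0,0],[0,0,0],0],
  [[0.6,0,0],[0,0,0],0],
  [[0.6,0,0],[0,0,0],0],
  [[0.6,0,0],[0,0,0],0],
])

```text
t: 22.1
tool_pos: [0.5457, 0.0397, 0.2171]
tool_rot: [0.983, 0.186, 0.0, 0.001]
contact_force: [0.1, 0.5, -3.2]
gripper_width: 0.448
```

```bash
python3 - <<'E'
from h import *
plan((.547,.0458,.212),down(-68.5))
plan((.547,.0458,.212),down(-68.5))
o=optics.snapshot("wrist"); s=readout.sense(); print(s["tool_pos"])
im=np.clip((o["img"].astype(float)-60)*1.7,0,255).astype(np.uint8); o["img"]=im
crop(o,205,150,110,120,6,"w_st2",pts=[(.547,.0458,.194)])
E
```

```text
t 22.1 pos [0.5457 0.0397 0.2171] q [-0.69  0.23  0.67  1.58 -0.14  1.38 -1.2 ] F [ 0.1  0.5 -3.2] w 0.448
shift [ 0.14 -0.21  0.2 ] turn [ 0.01  0.   -0.01] dist mm 8.1 deg 0.1
t 22.1 pos [0.5457 0.0397 0.2171] q [-0.69  0.23  0.67  1.58 -0.14  1.38 -1.2 ] F [ 0.1  0.5 -3.2] w 0.448
shift [ 0.14 -0.21  0.2 ] turn [ 0.01  0.   -0.01] dist mm 8.1 deg 0.1
[0.54563652 0.03983474 0.21714432]
```

View pics/w_st2.png

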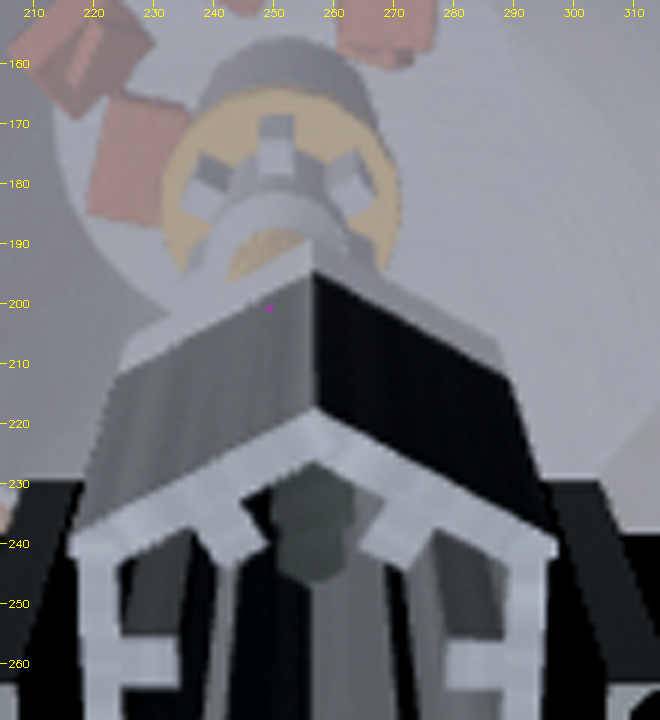

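arm_command([
  [[0.07,-0.1,0.2],[0,0,-0.1],0],
  [[0.14,-0.2,0.5],[0,0,-0.1],0],
  [[0.14,-0.2,0.8],[0,0,-0.1],0],
  [[0.14,-0.2,0.8],[0,0,-0.1],0],
  [[0.14,-0.2,0.8],[0,0,-0.1],0],
])

```text
t: 22.65
tool_pos: [0.5469, 0.0461, 0.1968]
tool_rot: [0.982, 0.191, -0.0, 0.001]
contact_force: [0.3, -0.0, -2.8]
gripper_width: 0.455
```

```bash
python3 - <<'E'
from h import *
plan((.547,.0458,.18),down(-68))
o=optics.snapshot("side"); crop(o,210,100,110,100,7,"s_c4")
o=optics.snapshot("wrist")
im=np.clip((o["img"].astype(float)-60)*1.7,0,255).astype(np.uint8); o["img"]=im
crop(o,205,150,110,120,6,"w_st3")
E
```

```text
t 22.65 pos [0.5469 0.0461 0.1968] q [-0.69  0.25  0.66  1.61 -0.15  1.34 -1.19] F [ 0.3 -0.  -2.8] w 0.455
shift [0.   0.01 0.67] turn [0.01 0.01 0.01] dist mm 16.8 deg 0.1
```

View pics/s_c4.png

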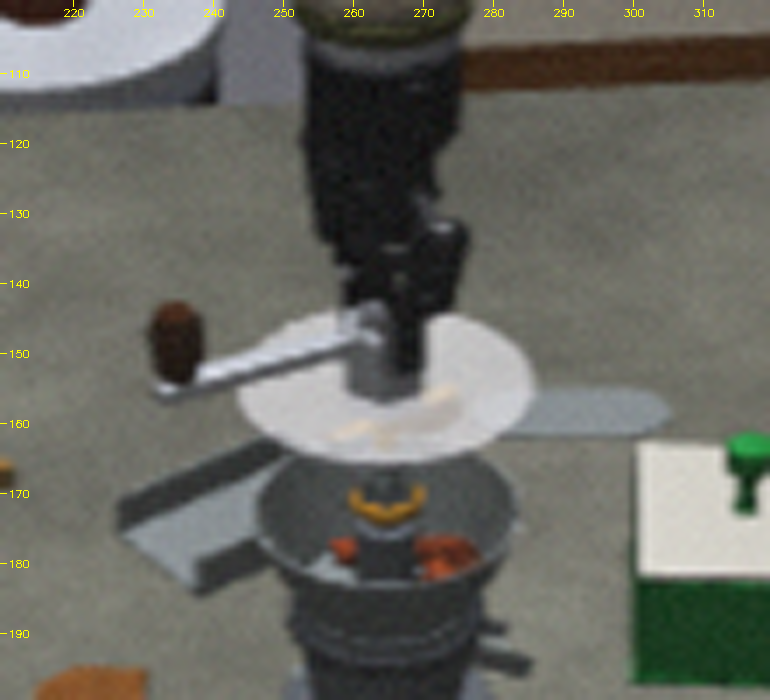

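View pics/w_st3.png

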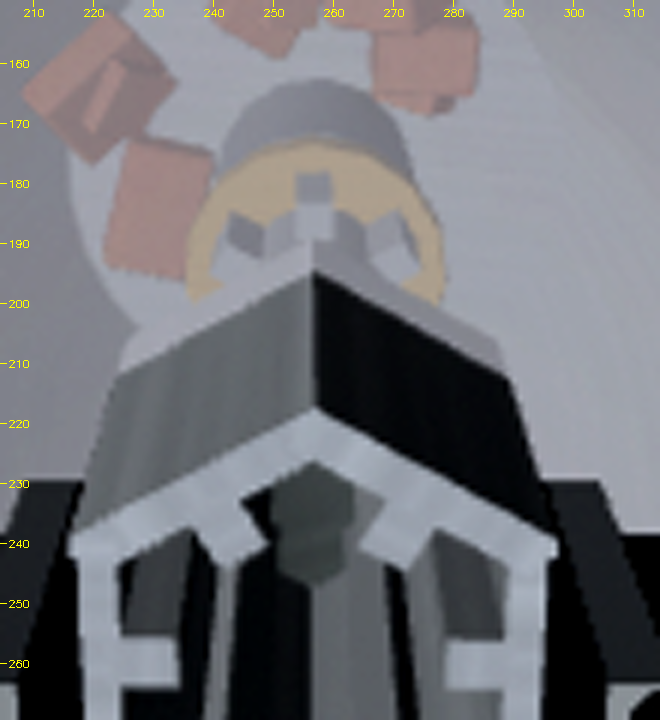

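Lateral and yaw alignment look good (collar centre u≈257, rib u≈257, hub corner u≈257). Descending over the stud with force checks.

arm_command([
  [[0,0,0.2],[0,0,0],0],
  [[0,0,0.4],[0,0,0],0],
  [[0,0,0.6],[0,0,0],0],
  [[0,0,0.8],[0,0,0],0],
  [[0,0,0.8],[0,0,0],0],
])

```text
t: 23.25
tool_pos: [0.5466, 0.0461, 0.1761]
tool_rot: [0.982, 0.191, -0.001, 0.001]
contact_force: [-0.5, -0.5, -1.6]
gripper_width: 0.454
```

```bash
python3 - <<'E'
from h import *
plan((.547,.0458,.16),down(-68))
print(readout.sense()["moment"])
o=optics.snapshot("wrist")
im=np.clip((o["img"].astype(float)-60)*1.7,0,255).astype(np.uint8); o["img"]=im
crop(o,205,150,110,120,6,"w_st4",pts=[(.547+.019*np.cos(t),.0458+.019*np.sin(t),.148) for t in np.arange(0,6.3,.5)])
E
```

```text
t 23.25 pos [0.5466 0.0461 0.1761] q [-0.69  0.26  0.66  1.64 -0.16  1.3  -1.19] F [-0.5 -0.5 -1.6] w 0.454
shift [0.01 0.02 0.64] turn [0.01 0.01 0.01] dist mm 16.1 deg 0.1
[ 0.03163943  0.02132725 -0.00896448]
```

View pics/w_st4.png

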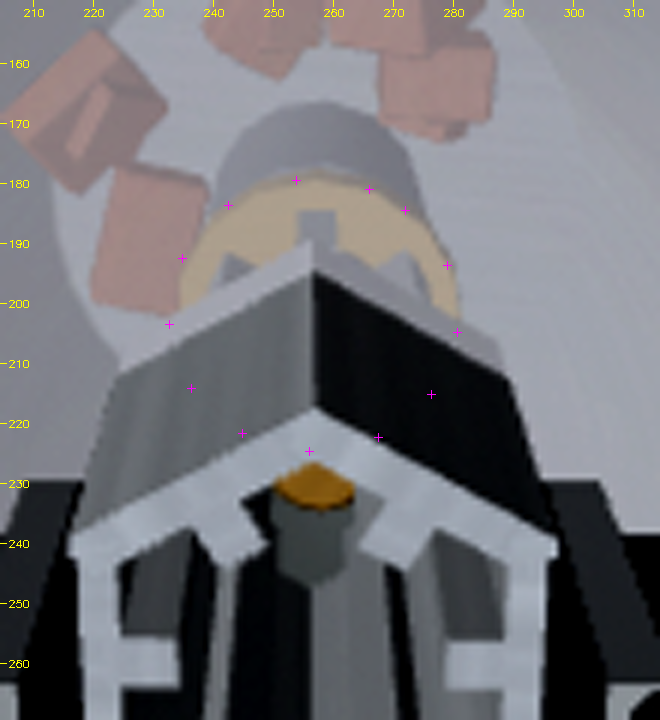

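arm_command([
  [[0,0,0.1],[0,0,0],0],
  [[0,0,0.25],[0,0,0],0],
  [[0,0,0.4],[0,0,0],0],
  [[0,0,0.55],[0,0,0],0],
  [[0,0,0.55],[0,0,0],0],
])

```text
t: 23.8
tool_pos: [0.5468, 0.0461, 0.1627]
tool_rot: [0.982, 0.191, -0.0, 0.001]
contact_force: [-0.2, 0.1, -2.4]
gripper_width: 0.454
```

```bash
python3 - <<'E'
from h import *
plan((.547,.0458,.16),down(-68))
print(readout.sense()["moment"])
o=optics.snapshot("wrist")
im=np.clip((o["img"].astype(float)-60)*1.7,0,255).astype(np.uint8); o["img"]=im
crop(o,205,150,110,120,6,"w_st5")
E
```

```text
t 23.8 pos [0.5468 0.0461 0.1627] q [-0.69  0.27  0.66  1.66 -0.17  1.27 -1.18] F [-0.2  0.1 -2.4] w 0.454
shift [0.   0.02 0.11] turn [0.01 0.01 0.01] dist mm 2.7 deg 0.1
[-0.00634667 -0.00914081  0.00659232]
```

View pics/w_st5.png

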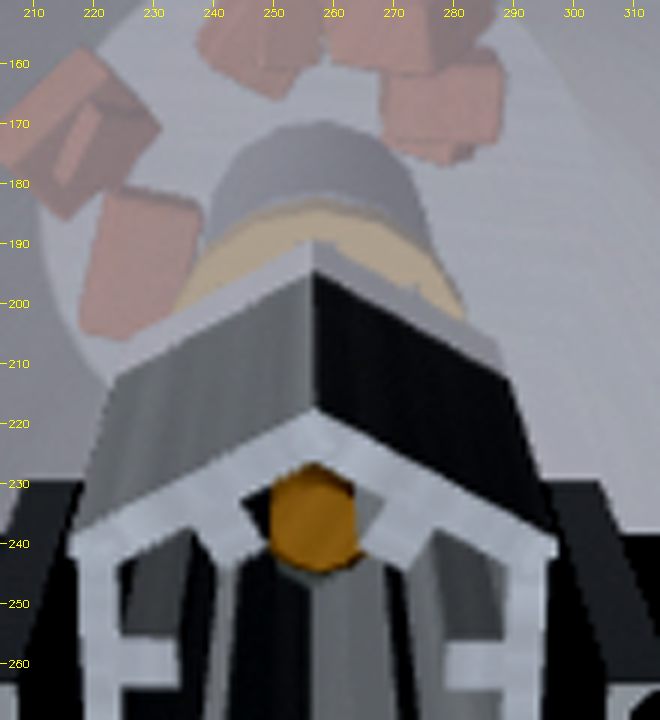

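arm_command([
  [[0,0,0.1],[0,0,0],0],
  [[0,0,0.2],[0,0,0],0],
  [[0,0,0.3],[0,0,0],0],
  [[0,0,0.4],[0,0,0],0],
  [[0,0,0.45],[0,0,0],0],
])

```text
t: 24.35
tool_pos: [0.547, 0.0461, 0.1518]
tool_rot: [0.981, 0.191, 0.0, 0.0]
contact_force: [0.3, 0.6, -3.5]
gripper_width: 0.456
```

arm_command([
  [[0,0,0.05],[0,0,0],0],
  [[0,0,0.1],[0,0,0],0],
  [[0,0,0.15],[0,0,0],0],
  [[0,0,0.15],[0,0,0],0],
])

```text
t: 24.75
tool_pos: [0.5471, 0.0461, 0.1482]
tool_rot: [0.982, 0.191, 0.0, 0.0]
contact_force: [-0.3, 0.6, -1.8]
gripper_width: 0.452
```

```bash
python3 - <<'E'
from h import *
plan((.547,.0458,.13),down(-68))
print(readout.sense()["moment"])
E
```

```text
t 24.75 pos [0.5471 0.0461 0.1482] q [-0.68  0.28  0.66  1.68 -0.18  1.24 -1.17] F [-0.3  0.6 -1.8] w 0.452
shift [-0.01  0.01  0.73] turn [ 0.01 -0.    0.01] dist mm 18.2 deg 0.1
[ 0.00978093 -0.02794515  0.00327193]
```

Meshed: hub underside ≈158 mm without resistance (6 mm below the spline tops). Continuing onto the collar.

arm_command([
  [[0,0,0.1],[0,0,0],0],
  [[0,0,0.2],[0,0,0],0],
  [[0,0,0.3],[0,0,0],0],
  [[0,0,0.4],[0,0,0],0],
  [[0,0,0.5],[0,0,0],0],
])

```text
t: 25.25
tool_pos: [0.5472, 0.0461, 0.1361]
tool_rot: [0.982, 0.191, 0.0, 0.0]
contact_force: [-2.6, 0.3, 3.5]
gripper_width: 0.453
```

arm_command([
  [[0,0,0.05],[0,0,0],0],
  [[0,0,0.1],[0,0,0],0],
  [[0,0,0.15],[0,0,0],0],
  [[0,0,0.2],[0,0,0],0],
  [[0,0,0.2],[0,0,0],0],
])

```text
t: 25.75
tool_pos: [0.5473, 0.0461, 0.1315]
tool_rot: [0.982, 0.191, 0.0, 0.0]
contact_force: [-4.7, 0.5, 7.4]
gripper_width: 0.448
```

```bash
python3 - <<'E'
from h import *
plan((.547,.0458,.1306),down(-68))
print(readout.sense()["moment"])
E
```

```text
t 25.75 pos [0.5473 0.0461 0.1315] q [-0.68  0.3   0.65  1.7  -0.19  1.21 -1.16] F [-4.7  0.5  7.4] w 0.448
shift [-0.02  0.01  0.04] turn [ 0.01 -0.01  0.01] dist mm 1.0 deg 0.1
[0.00600607 1.06953606 0.0184273 ]
```

arm_command([
  [[-0.03,0,0.04],[0,0,0],0],
  [[-0.03,0,0.08],[0,0,0],0],
  [[-0.03,0,0.1],[0,0,0],0],
  [[-0.03,0,0.1],[0,0,0],0],
])

```text
t: 26.15
tool_pos: [0.5474, 0.0462, 0.1305]
tool_rot: [0.981, 0.192, 0.002, -0.0]
contact_force: [-6.3, 0.4, 17.1]
gripper_width: 0.455
```

```bash
python3 - <<'E'
from h import *
plan((.547,.0458,.1306),down(-68))
print(readout.sense()["moment"])
o=optics.snapshot("side"); crop(o,210,100,110,100,7,"s_c5")
o=optics.snapshot("wrist"); cv2.imwrite("pics/w11.png",cv2.cvtColor(o["img"],cv2.COLOR_RGB2BGR))
E
```

```text
t 26.15 pos [0.5474 0.0462 0.1305] q [-0.68  0.3   0.65  1.7  -0.19  1.2  -1.16] F [-6.3  0.4 17.1] w 0.455
shift [-0.02  0.01 -0.  ] turn [ 0.   -0.03  0.01] dist mm 0.6 deg 0.2
[ 0.14838021  1.54416238 -0.03579819]
```

View pics/s_c5.png

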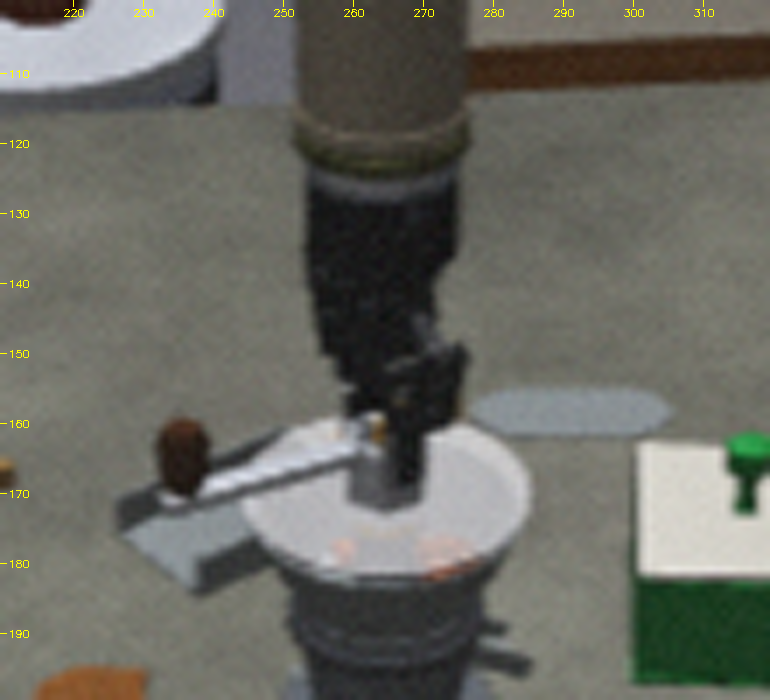

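View pics/w11.png

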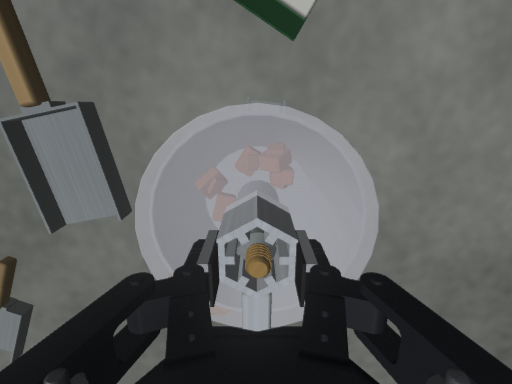

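arm_command([
  [[0,0,0],[0,0,0],0],
  [[0,0,0],[0,0,0],0],
  [[0,0,0],[0,0,0],0],
  [[0,0,0],[0,0,0],0],
  [[0,0,0],[0,0,0],0],
])

```text
t: 26.75
tool_pos: [0.5474, 0.0462, 0.1305]
tool_rot: [0.981, 0.192, 0.002, -0.0]
contact_force: [-6.5, 1.0, 15.8]
gripper_width: 0.455
```

```bash
python3 - <<'E'
from h import *
plan((.547,.0458,.1306),down(-68))
o=optics.snapshot("wrist"); im=o["img"]; crop(o,205,170,110,120,6,"w_f")
o=optics.snapshot("top"); cv2.imwrite("pics/t_f.png",cv2.cvtColor(o["img"],cv2.COLOR_RGB2BGR))
E
```

```text
t 26.75 pos [0.5474 0.0462 0.1305] q [-0.68  0.3   0.65  1.7  -0.19  1.2  -1.16] F [-6.5  1.  15.8] w 0.455
shift [-0.02  0.01 -0.  ] turn [ 0.   -0.03  0.01] dist mm 0.6 deg 0.2
```

View pics/w_f.png

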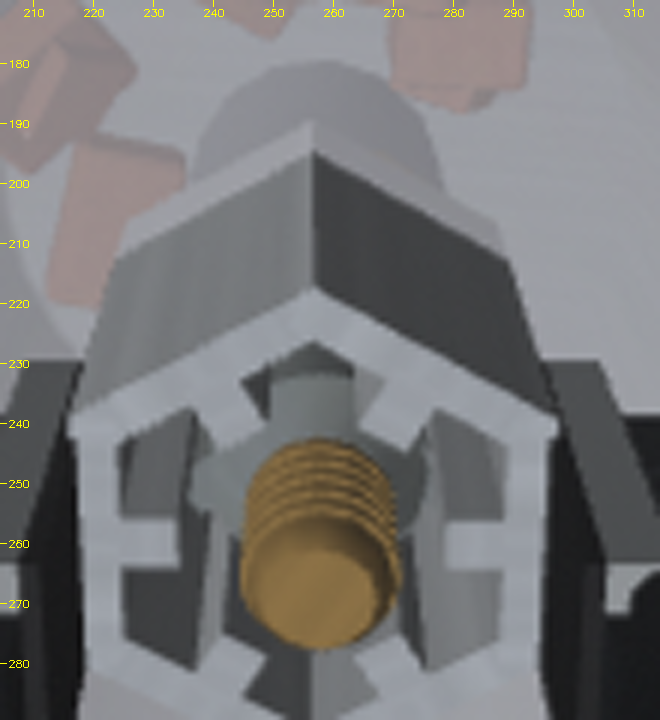

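View pics/t_f.png

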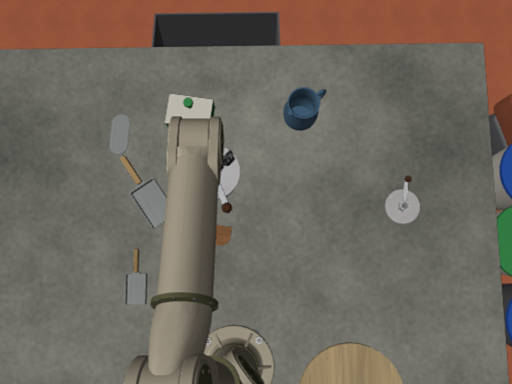

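The stud stands out above the hub with a rib sitting in the hub's groove. The scoop is flat and empty, and the other items are where they were. Handing in.

```bash
python3 - <<'E'
from workcell import close_job, readout
print(close_job()); s=readout.sense(); print(s["t"],s["tool_pos"],s["contact_force"],s["gripper_width"])
E
```

```text
the job is handed in; nothing more can be done
None
the job is handed in; nothing more can be done
```

The job is done and handed in at about 27 s. All five chips are in the hopper and the scoop is back flat on the bench, released. The crank is meshed and held down at the collar's stop. No verdict was reported.

**Last checks:**
- **Chips and scoop:** the top view showed all five chips in the hopper. Later views showed the scoop empty and flat.
- **Crank:** the hub's underside was at about 140 mm, which is the collar's stop. The tool read about 16 N upward, more than the spring alone would give. The wrist view showed the stud standing out of the hub, a rib in a groove, and no slip in the grip.
- **Other items:** the pitcher, scraper and caddy looked unmoved in the top view. The rib is partly hidden by the arm there, but what shows has not moved.

**What disagreed or went wrong:**
- **First grasp missed:** my first grasp of the scoop handle closed above it. The real fingertips sit about 27 to 35 mm short of the reported tool point, so I set heights from the pictures and contact forces after that.
- **Side load:** a sideways force of about 6 N remains on the seated crank, with a moment of 1.5 N m when last read. A small correcting shift did not remove it. The tool itself stayed upright and within about 1 mm of the spindle position I measured.

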